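# Kit clean cups with collimators

### The job

Set up the assembly kit: pull the drawer out to its stop, turn every blue cup over so that it stands mouth-up with its whole foot on the black board, and stand one brass collimator from the drawer upright, flange down, inside each cup. Any collimator left over stays in the drawer; finish by pushing the drawer fully home, and leave the other things on the bench where they are.

Things in the scene. Friction and masses are not known exactly. Their poses are not given: they have to be found in the camera images.
- cup1: blue octagonal plastic parts cup with a white base, 62 mm across flats, 54 mm tall, walls 3 mm, base 4 mm, about 90 g. Origin at the centre of its MOUTH; z runs from the mouth to the closed base (starts mouth-down on the bench, z up; z down = mouth-up). x and y are square to flats (one every 45 degrees). Two or three of the cups are present, the rest absent (None)
- cup2: blue octagonal plastic parts cup with a white base, 62 mm across flats, 54 mm tall, walls 3 mm, base 4 mm, about 90 g. Origin at the centre of its MOUTH; z runs from the mouth to the closed base (starts mouth-down on the bench, z up; z down = mouth-up). x and y are square to flats (one every 45 degrees). Two or three of the cups are present, the rest absent (None)
- cup3: blue octagonal plastic parts cup with a white base, 62 mm across flats, 54 mm tall, walls 3 mm, base 4 mm, about 90 g. Origin at the centre of its MOUTH; z runs from the mouth to the closed base (starts mouth-down on the bench, z up; z down = mouth-up). x and y are square to flats (one every 45 degrees). Two or three of the cups are present, the rest absent (None)
- coll1: brass collimator: a round flange 40 mm across and 10 mm thick carrying an 14 mm diameter barrel, 50 mm tall in all, about 90 g. Origin at the centre of the flange's underside, z up the barrel. Starts standing on its flange in the drawer
- coll2: brass collimator: a round flange 40 mm across and 10 mm thick carrying an 14 mm diameter barrel, 50 mm tall in all, about 90 g. Origin at the centre of the flange's underside, z up the barrel. Starts standing on its flange in the drawer
- coll3: brass collimator: a round flange 40 mm across and 10 mm thick carrying an 14 mm diameter barrel, 50 mm tall in all, about 90 g. Origin at the centre of the flange's underside, z up the barrel. Starts standing on its flange in the drawer
- board: fixed black kitting board, 140 (its x) x 360 (its y) x 6 mm with yellow corner marks, lying on the bench; origin at the centre of its underside
- unit: fixed white drawer unit, 200 (its x) x 220 (its y) x 94 mm tall, one grey-fronted drawer that slides out along its -x. Origin at the centre of its underside; the front face is at x = -100 mm. The closed drawer's floor spans x -79 to 76, y -89 to 89 mm, 22 mm above the bench; its walls are 6 mm thick and rise 50 mm above the floor (front 60 mm)
- unit_drawer0 (a joint): how far the drawer is out, m: 0 fully home, 0.134 at its stop; it slides with about 1 N of friction
- unit_drawer0_handle (a point): middle of the drawer's steel bar handle, a bar 11 mm thick and 110 mm long along the unit's y, 35 mm in front of the drawer's face, 56 mm above the bench; moves with the drawer; its x axis points into the unit
- driver: orange-handled screwdriver, 150 mm, lying on the bench; leave it alone
- tweezers: dark steel tweezers, 165 mm, lying on the bench; leave them alone
- swabjar: amber jar, 52 mm across, 75 mm tall; leave it alone
- module: black electronics module with a green circuit board, 90 x 60 x 35 mm; leave it alone
- lens_ring: aluminium lens ring, 44 mm across, 12 mm tall; leave it alone
- duster: small white bottle with red cap, 40 mm across, 90 mm tall; leave it alone

How it is judged:
On the way, in this order (a step that is already met when the one before it is completed fails the run):
1. the drawer is pulled out to its stop (value of joint unit_drawer0 above 0.128 m), for 0.2 s.
2. every cup stands mouth-up on the board and holds one collimator (angle between each of cup1, cup2, cup3's own z axis and vertical above 2.99 rad and x of cup1 in the frame of board between -0.045 and 0.045 m and y of cup1 in the frame of board between -0.155 and 0.155 m and height (world z) of cup1 between 0.056 and 0.066 m and x of cup2 in the frame of board between -0.045 and 0.045 m and y of cup2 in the frame of board between -0.155 and 0.155 m and height (world z) of cup2 between 0.056 and 0.066 m and x of cup3 in the frame of board between -0.045 and 0.045 m and y of cup3 in the frame of board between -0.155 and 0.155 m and height (world z) of cup3 between 0.056 and 0.066 m and (((horizontal distance between coll1 and cup1 below 0.026 m and height (world z) of coll1 below 0.02 m and angle between coll1's own z axis and vertical below 0.2 rad) and horizontal distance between each of coll2, coll3 and cup1 above 0.035 m) or ((horizontal distance between coll2 and cup1 below 0.026 m and height (world z) of coll2 below 0.02 m and angle between coll2's own z axis and vertical below 0.2 rad) and horizontal distance between each of coll1, coll3 and cup1 above 0.035 m) or ((horizontal distance between coll3 and cup1 below 0.026 m and height (world z) of coll3 below 0.02 m and angle between coll3's own z axis and vertical below 0.2 rad) and horizontal distance between each of coll1, coll2 and cup1 above 0.035 m)) and (((horizontal distance between coll1 and cup2 below 0.026 m and height (world z) of coll1 below 0.02 m and angle between coll1's own z axis and vertical below 0.2 rad) and horizontal distance between each of coll2, coll3 and cup2 above 0.035 m) or ((horizontal distance between coll2 and cup2 below 0.026 m and height (world z) of coll2 below 0.02 m and angle between coll2's own z axis and vertical below 0.2 rad) and horizontal distance between each of coll1, coll3 and cup2 above 0.035 m) or ((horizontal distance between coll3 and cup2 below 0.026 m and height (world z) of coll3 below 0.02 m and angle between coll3's own z axis and vertical below 0.2 rad) and horizontal distance between each of coll1, coll2 and cup2 above 0.035 m)) and (((horizontal distance between coll1 and cup3 below 0.026 m and height (world z) of coll1 below 0.02 m and angle between coll1's own z axis and vertical below 0.2 rad) and horizontal distance between each of coll2, coll3 and cup3 above 0.035 m) or ((horizontal distance between coll2 and cup3 below 0.026 m and height (world z) of coll2 below 0.02 m and angle between coll2's own z axis and vertical below 0.2 rad) and horizontal distance between each of coll1, coll3 and cup3 above 0.035 m) or ((horizontal distance between coll3 and cup3 below 0.026 m and height (world z) of coll3 below 0.02 m and angle between coll3's own z axis and vertical below 0.2 rad) and horizontal distance between each of coll1, coll2 and cup3 above 0.035 m))), for 0.2 s.
At the end, for the whole second after the job is handed in: every cup mouth-up (within 0.15 rad) with its whole foot on the board, exactly one collimator upright (within 0.2 rad) on its floor; leftover collimators in the drawer; drawer within 6 mm of home; cups and collimators at rest (all of step 2 and ((horizontal distance between coll1 and cup1 below 0.026 m and height (world z) of coll1 below 0.02 m and angle between coll1's own z axis and vertical below 0.2 rad) or (horizontal distance between coll1 and cup2 below 0.026 m and height (world z) of coll1 below 0.02 m and angle between coll1's own z axis and vertical below 0.2 rad) or (horizontal distance between coll1 and cup3 below 0.026 m and height (world z) of coll1 below 0.02 m and angle between coll1's own z axis and vertical below 0.2 rad) or (y of coll1 in the frame of unit between -0.095 and 0.095 m and x of coll1 in the frame of unit between -0.085 and 0.085 m and height (world z) of coll1 between 0.012 and 0.045 m)) and ((horizontal distance between coll2 and cup1 below 0.026 m and height (world z) of coll2 below 0.02 m and angle between coll2's own z axis and vertical below 0.2 rad) or (horizontal distance between coll2 and cup2 below 0.026 m and height (world z) of coll2 below 0.02 m and angle between coll2's own z axis and vertical below 0.2 rad) or (horizontal distance between coll2 and cup3 below 0.026 m and height (world z) of coll2 below 0.02 m and angle between coll2's own z axis and vertical below 0.2 rad) or (y of coll2 in the frame of unit between -0.095 and 0.095 m and x of coll2 in the frame of unit between -0.085 and 0.085 m and height (world z) of coll2 between 0.012 and 0.045 m)) and ((horizontal distance between coll3 and cup1 below 0.026 m and height (world z) of coll3 below 0.02 m and angle between coll3's own z axis and vertical below 0.2 rad) or (horizontal distance between coll3 and cup2 below 0.026 m and height (world z) of coll3 below 0.02 m and angle between coll3's own z axis and vertical below 0.2 rad) or (horizontal distance between coll3 and cup3 below 0.026 m and height (world z) of coll3 below 0.02 m and angle between coll3's own z axis and vertical below 0.2 rad) or (y of coll3 in the frame of unit between -0.095 and 0.095 m and x of coll3 in the frame of unit between -0.085 and 0.085 m and height (world z) of coll3 between 0.012 and 0.045 m)) and value of joint unit_drawer0 below 0.006 m and linear speed of each of cup1, cup2, cup3, coll1, coll2, coll3 below 0.03 m/s); the robot touches nothing.
It fails at once if one of the other things on the bench is shifted by more than 40 mm (distance of any of driver, tweezers, swabjar, module, lens_ring, duster from where it was at the start of the episode above 0.04 m).
Of cup1, cup2, cup3 only 2 to 3 are there at a start; the rules pass over those that are not, and their reading is None.
At some moment in a run one of cup1, cup2, cup3 may be knocked a few centimetres aside while the robot is not near it.
It also fails if it takes over 210 s, if anything falls off the work surface, if the arm or the gripper's body presses on something with over 40 N, if the wrist force passes 120 N, or if a joint passes its speed limit or range.

### The arm

A 6-joint arm with a two-finger parallel gripper is mounted at the origin on the work surface. World frame = base frame: x ahead of the robot, y to its left, z up, the work surface at z = 0. Lengths are in m, angles in rad, forces in N, time in s.
With the tool pointing down it reaches from about 0.35 to 0.775 m from the base axis. Payload 7.3 kg.
Tool frame: the origin (TCP) lies at the very end of the fingers, on their centre line; the grasp point (between the pads) lies 19 mm behind it; z points along the fingers, y is the line along which they close (so a half turn about z gives the same grasp; the last joint's range is limited). The gripper opens to 92 mm and grips with 3 to 60 N. Pads are 19 mm wide; open, the fingers measure 130 mm over their backs; the gripper's body (75 mm by 190 mm) begins 47 mm behind the grasp point.
Start: joints at [1.19, 0.342, 1.524, -0, 1.275, -0.146], TCP at [0.122, 0.511, 0.227] pointing down, gripper open.
Joint ranges: [-2.53, 2.53], [-0.77, 2.02], [0.04, 2.7], [-1, 4.14], [0.28, 2.66], [-3.11, 3.11]. Speed limits (rad/s): [2.57, 2.57, 3.14, 3.14, 3.14, 3.14].

### API

Orientations are given as [roll, pitch, yaw] about the fixed x, y, z axes, in that order (R = Rz(yaw) Ry(pitch) Rx(roll)).
In Python, from cell import telemetry, eyes, job gives the robot as it stands.
- The arm moves only by the tool apply_moves, never from a script. Its arguments are lists of equal length, an entry for each row: "delta_pos": the shift along the world's x, y, z each as a share of 0.4 m, from -1 to 1, a list of three; "dr": the turn, a rotation vector about the world's x, y, z each as a share of 0.5 rad, from -1 to 1, a list of three; "jaw": the opening, from 0 (shut) to 1 (fully open). A call has 1 to 8 rows; each row is the pose to reach, as a shift and turn from the pose commanded when the call began; what a row does not reach only later rows make up. A row lasts 1/12 s, in which the tool goes at most 41.7 mm and 7.16 degrees, less where a joint would pass 70% of its speed; a pose out of reach is approached as far as the arm can. A call with a number of a shift or a turn outside -1 to 1 is refused whole. A call with a gripper value outside its range is refused whole. The fingers move at their own pace and stop on an object; "force" is the grip in N (left out, the last holds). Time passes only in rows, so rows that repeat a pose let the fingers close. It gives the time, the measured TCP pose, the force, the opening and the grip force at its end, in the units of the state.
- telemetry.observe(): the state, without advancing time (a new reading comes with each control period).
- eyes.read_camera(name): name is "side" or "top" or "wrist"; returns the picture (384x512x3 uint8, red, green, blue); there is no depth.
- eyes.camera_model(name): a dict with "vertical_fov" (degrees; the focal length in pixels is half the picture's height over the tangent of half this angle, whatever the lens; pixels are square), "cx", "cy" (the principal point, pixels), "k1" (the pictures are not rectified: a ray, as slopes to the right and down, at radius r is drawn at 1 + k1 r^2 times it, then the intrinsics apply), "rvec" (rotation vector, rad) and "tvec" (3), from world to camera coordinates, as OpenCV has them; the wrist camera has in their place "hand_eye" (4x4, takes a point from camera to tool coordinates, whose origin is the TCP and whose axes are the flange's). Camera axes: x right, y down, z forward; pixel columns grow to the right and rows downward; lengths in m; the calibration is good to about 2 mm. A picture is of the moment at which its call begins: read the wrist's pose just before it. camera_model takes no time and is no camera call.
- job.hand_in(): hands the job in; it is judged then, once.
The state is a dict: "time": time; "qpos": joint angles; "qvel": joint speeds; "joint_efforts": joint torques, N m; "tool_pos": TCP position; "tool_rot": TCP orientation; "contact_force": force on the tool from outside, world axes, zero at the start; "torque": the same for the moment, N m; "opening": finger opening in m; "grip_force": force on a finger pad.
Only numpy, scipy, OpenCV 4.12 (cv2) and the standard library are available. Lean on these libraries where they do the work, as an engineer would, in place of code of your own. Each camera call takes 0.05 s, during which the arm holds its last target. There are 200 camera calls.

## Working session

There is one attempt and no reset: what is moved stays moved. The work goes in short steps, Python scripts to look and compute and a tool call to move; the robot and the scene stay as the last step left them, time stands still between calls to the robot, and variables do not carry over. Pictures are saved under pics/ and viewed, at most 14 in all, crops included, and the job is handed in when it is done.

Besides the shell and the picture viewer there is one more tool, called after "Emit:" by a JSON object that holds its "fn" and its "kwargs". apply_moves: Moves the arm, as the interface text tells. Its arguments: {"type":"object","properties":{"delta_pos":{"type":"array"},"dr":{"type":"array"},"jaw":{"type":"array"},"force":{"type":"number"}},"required":["delta_pos","dr","jaw"]}

```bash
ls; mkdir -p pics; cat > h.py <<'E'
import numpy as np, cv2
from scipy.spatial.transform import Rotation as R
from cell import telemetry, eyes, job
def K(m): 
    f=192/np.tan(np.radians(m['vertical_fov']/2)); return f,m['cx'],m['cy'],m['k1']
def pose(m,st=None):
    if 'rvec' in m:
        Rm=R.from_rotvec(np.ravel(m['rvec'])).as_matrix(); return Rm.T,-Rm.T@np.ravel(m['tvec'])
    H=np.array(m['hand_eye']); T=R.from_euler('xyz',st['tool_rot']).as_matrix()
    return T@H[:3,:3],T@H[:3,3]+np.array(st['tool_pos'])
def ray(m,uv,st=None):
    f,cx,cy,k=K(m); d=(np.atleast_2d(uv).astype(float)-[cx,cy])/f; s=d.copy()
    for _ in range(20): s=d/(1+k*(s**2).sum(1,keepdims=True))
    Rc,o=pose(m,st); return o,np.c_[s,np.ones(len(s))]@Rc.T
def plane(m,uv,z,st=None):
    o,d=ray(m,uv,st); return o+d*((z-o[2])/d[:,2:3])
def proj(m,P,st=None):
    f,cx,cy,k=K(m); Rc,o=pose(m,st); c=(np.atleast_2d(P)-o)@Rc; s=c[:,:2]/c[:,2:]
    return s*(1+k*(s**2).sum(1,keepdims=True))*f+[cx,cy]
def tri(rays):
    A=np.zeros((3,3));b=np.zeros(3)
    for o,d in rays:
        d=d/np.linalg.norm(d);M=np.eye(3)-np.outer(d,d);A+=M;b+=M@o
    return np.linalg.solve(A,b)
def save(n,im): cv2.imwrite('pics/'+n+'.png',im[...,::-1])
E
python3 - <<'E'
from h import *
s=telemetry.observe(); print(s)
for n in('top','side','wrist'):
    m=eyes.camera_model(n); st=telemetry.observe(); im=eyes.read_camera(n); save(n+'0',im); print(n,m)
    if n!='wrist': print(pose(m)[1])
a=cv2.imread('pics/top0.png')
E
```

```text
pics
{'time': 0.0, 'qpos': array([ 1.18999502e+00,  3.42728645e-01,  1.52501303e+00, -3.31120495e-05,
        1.27535208e+00, -1.46032472e-01]), 'qvel': array([-0.00022977,  0.00042876,  0.00034727,  0.00303293,  0.0005492 ,
        0.00051101]), 'joint_efforts': array([ 1.42017914e-03, -4.31245959e+01, -2.44210839e+01,  7.17996550e-02,
        5.60716668e-02, -1.13749738e-04]), 'tool_pos': array([0.12198193, 0.51022883, 0.22604326]), 'tool_rot': array([-3.14010293e+00, -1.87104715e-04,  2.90683335e+00]), 'contact_force': array([ 0.18440175,  0.48183844, -0.12166357]), 'torque': array([ 0.02928011, -0.00789702,  0.02384672]), 'grip_force': 0.0, 'opening': 0.09203744798320751}
top {'vertical_fov': 51.21119656640168, 'cx': 253.86717002711197, 'cy': 189.21787539245824, 'k1': -0.12523903453477297, 'rvec': array([ 2.16319661, -2.11355949,  0.22768648]), 'tvec': array([-0.00479817,  0.59091043,  0.94462898])}
[0.40869018 0.03582891 1.03595883]
side {'vertical_fov': 52.61506169255054, 'cx': 254.21087912592833, 'cy': 190.42458719374565, 'k1': 0.01426002751906941, 'rvec': array([ 0.33578696, -2.72506235,  1.28539315]), 'tvec': array([0.58531104, 0.116819  , 0.92748078])}
[0.40690243 0.76487582 0.68253327]
wrist {'vertical_fov': 71.78639602773399, 'cx': 253.74682613015256, 'cy': 189.04746798506662, 'k1': -0.0602770532640257, 'hand_eye': array([[-5.86835235e-04, -9.69639516e-01, -2.44538066e-01,
         6.53120703e-02],
       [ 9.99999813e-01, -6.11456330e-04,  2.47695358e-05,
        -1.77541709e-04],
       [-1.73541869e-04, -2.44538005e-01,  9.69639693e-01,
        -1.56744062e-01],
       [ 0.00000000e+00,  0.00000000e+00,  0.00000000e+00,
         1.00000000e+00]])}
```

View pics/top0.png

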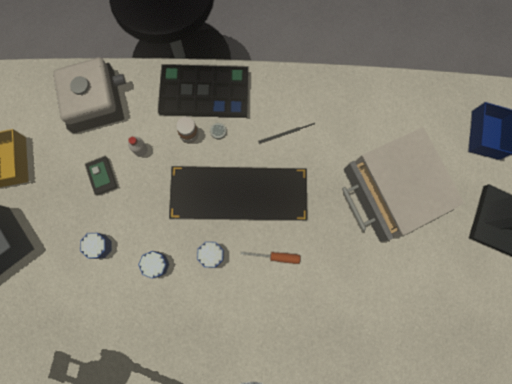

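View pics/side0.png

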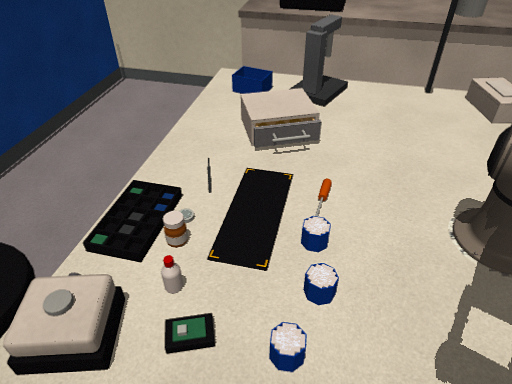

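The top view shows three cups with white bases at pixels (94,245), (153,264) and (210,254). The board spans (170,167)-(307,220), and the drawer unit is at about (400,185) with its handle at (357,208). The side view shows the same layout with nothing hidden.

```bash
cat > m1.py <<'E'
from h import *
t=cv2.imread('pics/top0.png')[...,::-1];s=cv2.imread('pics/side0.png')[...,::-1]
mt=eyes.camera_model('top');ms=eyes.camera_model('side')
def cups(im,minA):
    b=im.astype(int); blue=((b[...,2]-b[...,0]>35)).astype(np.uint8)
    white=((b.min(2)>175)).astype(np.uint8)
    n,l,st,c=cv2.connectedComponentsWithStats(white)
    bd=cv2.dilate(blue,np.ones((5,5)))
    out=[]
    for i in range(1,n):
        if 150<st[i,4]<2500:
            ring=cv2.dilate((l==i).astype(np.uint8),np.ones((5,5)))-(l==i)
            fr=(bd*ring).sum()/ring.sum()
            if fr>.5: out.append((c[i],st[i,4],round(fr,2)))
    return out
ct=cups(t,100); cs=cups(s,100); print(ct,cs)
for c,_,_ in ct:
    P=plane(mt,c,.054)[0]; q=[ (np.linalg.norm(proj(ms,P)[0]-d[0]),d[0]) for d in cs]
    d=min(q,key=lambda x:x[0]) if q else None
    print('cup top',P.round(4), d and (d[0].round(1), tri([(o,r[0]) for o,r in (ray(mt,c),ray(ms,d[1]))]).round(4)))
y=cv2.inRange(t,(110,80,0),(255,255,70)); y[:,320:]=0;y[:,:160]=0;y[240:]=0
n,l,st,c=cv2.connectedComponentsWithStats(y)
print([(c[i].round(1),st[i].tolist()) for i in range(1,n) if st[i,4]>5])
d=(t.max(2)<45).astype(np.uint8); d[:160]=0;d[225:]=0;d[:,:165]=0;d[:,312:]=0
d=cv2.morphologyEx(d,cv2.MORPH_CLOSE,np.ones((9,9)))
k=max(cv2.findContours(d,0,2)[0],key=cv2.contourArea); r=cv2.minAreaRect(k); bp=cv2.boxPoints(r)
print('board px',r,plane(mt,bp,.006).round(4).tolist(),plane(mt,[r[0]],.006).round(4))
# crops
A=cv2.resize(t[110:260,330:470],None,fx=4,fy=4,interpolation=2)[:600,:]
B=cv2.resize(s[85:160,235:325],None,fx=2.6,fy=2.6,interpolation=2)
C=np.zeros((600,800,3),np.uint8);C[:A.shape[0],:560]=A;C[:B.shape[0],562:562+B.shape[1]]=B
save('crop1',C)
E
python3 m1.py
```

```text
[] [(array([288.03054449, 338.7250996 ]), np.int32(753), np.float64(1.0))]
[(array([175.5, 169.2]), [173, 167, 9, 8, 28]), (array([302.1, 171.5]), [297, 170, 8, 7, 15]), (array([173.5, 214.1]), [171, 209, 8, 9, 31]), (array([301.9, 216.3]), [298, 211, 7, 8, 20])]
board px ((253.5, 193.5), (49.0, 71.0), 90.0) [[0.6515, 0.1033, 0.006], [0.6567, -0.0845, 0.006], [0.5263, -0.085, 0.006], [0.5219, 0.0986, 0.006]] [[0.5884 0.0083 0.006 ]]
```

View pics/crop1.png

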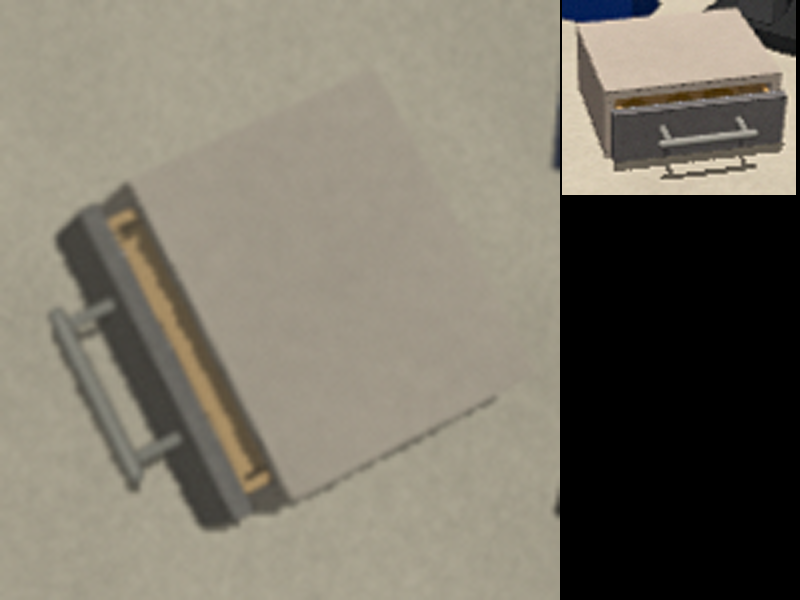

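The drawer stands slightly open. In crop coordinates the bar handle runs from (57,313) to (134,484), and the unit's front roof edge runs from (130,183) to (290,500). No coll is visible yet.

```bash
cat > m2.py <<'E'
from h import *
t=cv2.imread('pics/top0.png')[...,::-1];s=cv2.imread('pics/side0.png')[...,::-1]
mt=eyes.camera_model('top');ms=eyes.camera_model('side')
f=lambda u,v:np.array([330+u/4,110+v/4]); g=lambda u,v:np.array([235+(u-562)/2.6,85+v/2.6])
for a,b in (((57,313),(661,143)),((134,484),(755,132))):
    print('handle end',tri([(o,d[0]) for o,d in (ray(mt,f(*a)),ray(ms,g(*b)))]).round(4),plane(mt,f(*a),.056).round(4))
c=plane(mt,[f(130,183),f(290,500),f(497,397),f(372,65)],.094);print('unit',c.round(4).tolist(),c.mean(0))
print('front yaw',np.degrees(np.arctan2(*(c[0]-c[1])[[1,0]])))
b=plane(mt,[[173,167],[305.5,170],[305.5,219],[170.5,218]],.006);print('board',b.round(4).tolist(),b.mean(0).round(4))
def top(im,seed,rad):
    u,v=map(int,seed); w=im[v-rad:v+rad,u-rad:u+rad].astype(int)
    return w
for seeds,im,m,rad in (([(94,245),(153,264),(210,254)],t,mt,22),([(288,335),(321,275),(316,225)],s,ms,30)):
    for sd in seeds:
        w=top(im,sd,rad); mk=((w[...,2]-w[...,0]>8)&(w.min(2)>115)).astype(np.uint8)
        mk=cv2.morphologyEx(mk,cv2.MORPH_OPEN,np.ones((3,3)))
        k=max(cv2.findContours(mk,0,2)[0],key=cv2.contourArea);k=cv2.convexHull(k);M=cv2.moments(k)
        c=np.array([M['m10']/M['m00']+sd[0]-rad,M['m01']/M['m00']+sd[1]-rad])
        print(sd,c.round(1),cv2.contourArea(k),plane(m,c,.054).round(4), im[sd[1],sd[0]])
E
python3 m2.py
```

```text
handle end [ 0.5997 -0.2195  0.0547] [[ 0.599  -0.2192  0.056 ]]
handle end [ 0.4946 -0.2659  0.0568] [[ 0.4919 -0.2662  0.056 ]]
unit [[0.6748, -0.2574, 0.094], [0.4804, -0.3516, 0.094], [0.5458, -0.4907, 0.094], [0.7594, -0.4214, 0.094]] [ 0.61507823 -0.38028469  0.094     ]
front yaw 25.83802077649298
board [[0.6539, 0.2224, 0.006], [0.6553, -0.1285, 0.006], [0.5247, -0.1282, 0.006], [0.5187, 0.2212, 0.006]] [0.5881 0.0467 0.006 ]Traceback (most recent call last):
  File "m2.py", line 17, in <module>
    k=max(cv2.findContours(mk,0,2)[0],key=cv2.contourArea);k=cv2.convexHull(k);M=cv2.moments(k)
ValueError: max() iterable argument is empty
```

The handle's middle is at about (0.547,-0.243,0.056) and the unit's x axis is about (0.41,-0.91). I'll go to the handle first.

Emit:
{"fn": "apply_moves", "kwargs": {"delta_pos": [[0.45,-0.25,0],[0.45,-0.25,0],[0.45,-0.25,0],[0.45,-0.25,0],[0.45,-0.25,0],[0.45,-0.25,0]], "dr": [[0,0,-1],[0,0,-1],[0,0,-1],[0,0,-1],[0,0,-1],[0,0,-1]], "jaw": [1,1,1,1,1,1]}}

```text
time: 0.65
tool_pos: [0.3075, 0.4074, 0.2264]
tool_rot: [3.141, 0.003, 2.401]
contact_force: [-0.1, 0.0, 0.3]
opening: 0.0918
grip_force: 0.0
```

Emit:
{"fn": "apply_moves", "kwargs": {"delta_pos": [[0.375,-0.5,0],[0.375,-0.5,0],[0.375,-0.5,0],[0.375,-0.5,0],[0.375,-0.5,0],[0.375,-0.5,0],[0.375,-0.5,0]], "dr": [[0,0,-1],[0,0,-1],[0,0,-1],[0,0,-1],[0,0,-1],[0,0,-1],[0,0,-1]], "jaw": [1,1,1,1,1,1,1]}}

```text
time: 1.23
tool_pos: [0.4558, 0.2056, 0.2265]
tool_rot: [3.141, 0.003, 1.901]
contact_force: [0.3, 0.0, 1.2]
opening: 0.092
grip_force: 0.0
```

Emit:
{"fn": "apply_moves", "kwargs": {"delta_pos": [[0.15,-0.5,0],[0.15,-0.5,0],[0.15,-0.5,0],[0.15,-0.5,0],[0.15,-0.5,0],[0.15,-0.5,0],[0.15,-0.5,0]], "dr": [[0,0,-1],[0,0,-1],[0,0,-1],[0,0,-1],[0,0,-1],[0,0,-1],[0,0,-1]], "jaw": [0.24,0.24,0.24,0.24,0.24,0.24,0.24]}}

```text
time: 1.82
tool_pos: [0.5122, 0.0095, 0.2263]
tool_rot: [-3.141, -0.0, 1.404]
contact_force: [0.3, 1.2, -0.9]
opening: 0.0499
grip_force: 0.0
```

Emit:
{"fn": "apply_moves", "kwargs": {"delta_pos": [[0.085,-0.5,0],[0.085,-0.5,0],[0.085,-0.5,0],[0.085,-0.5,0],[0.085,-0.5,0],[0.085,-0.5,0],[0.085,-0.5,0]], "dr": [[0,0,-1],[0,0,-1],[0,0,-1],[0,0,-1],[0,0,-1],[0,0,-1],[0,0,-1]], "jaw": [0.24,0.24,0.24,0.24,0.24,0.24,0.24]}}

```text
time: 2.4
tool_pos: [0.5462, -0.1888, 0.2261]
tool_rot: [-3.14, -0.0, 0.906]
contact_force: [-0.5, 0.7, -0.1]
opening: 0.022
grip_force: 0.0
```

Emit:
{"fn": "apply_moves", "kwargs": {"delta_pos": [[0,-0.13,-0.19],[0,-0.13,-0.19],[0,-0.13,-0.19],[0,-0.13,-0.19],[0,-0.13,-0.19],[0,-0.13,-0.19],[0,-0.13,-0.19]], "dr": [[0,0,-0.96],[0,0,-0.96],[0,0,-0.96],[0,0,-0.96],[0,0,-0.96],[0,0,-0.96],[0,0,-0.96]], "jaw": [0.24,0.24,0.24,0.24,0.24,0.24,0.24]}}

```text
time: 2.98
tool_pos: [0.5468, -0.2396, 0.1516]
tool_rot: [3.141, -0.001, 0.432]
contact_force: [0.1, 0.8, 1.4]
opening: 0.0216
grip_force: 0.0
```

```bash
python3 - <<'E'
from h import *
m=eyes.camera_model('wrist'); st=telemetry.observe(); im=eyes.read_camera('wrist'); 
T=R.from_euler('xyz',st['tool_rot']).as_matrix();p=st['tool_pos']
for P in ([.5997,-.2195,.0555],[.4946,-.2659,.0555],p+[0,0,-.09]):
    u=proj(m,np.array(P),st)[0]; print(u); cv2.circle(im,tuple(int(x) for x in u),4,(255,0,0),1)
save('w1',im)
t=cv2.imread('pics/top0.png')[...,::-1]
print(t[254,198:224].tolist())
E
```

```text
[257.76756204 132.19337247]
[255.58456738 245.04046892]
[253.5756401  192.23612427]
[[154, 162, 158], [176, 180, 165], [179, 181, 167], [178, 181, 172], [177, 181, 178], [178, 183, 182], [177, 182, 179], [176, 180, 178], [177, 180, 174], [177, 181, 173], [177, 181, 176], [178, 181, 180], [177, 182, 178], [178, 182, 176], [179, 183, 178], [178, 182, 179], [178, 181, 178], [176, 180, 173], [178, 180, 170], [179, 180, 167], [177, 178, 165], [178, 180, 166], [178, 179, 167], [151, 156, 154], [100, 108, 119], [73, 76, 81]]
```

View pics/w1.png

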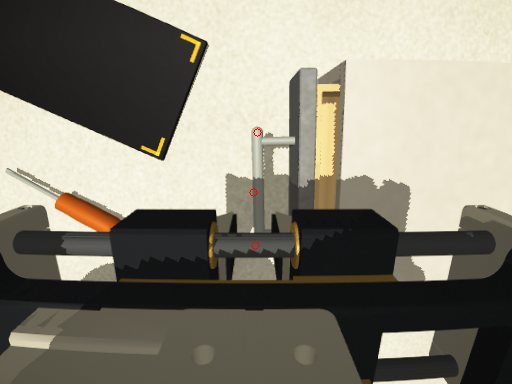

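The wrist view shows the bar upright at column 258 with its end at (257,132), as predicted. I'll descend and grip.

Emit:
{"fn": "apply_moves", "kwargs": {"delta_pos": [[0,-0.005,-0.1],[0,-0.005,-0.2],[0,-0.005,-0.28],[0,-0.005,-0.28],[0,-0.005,-0.28]], "dr": [[0,0,0],[0,0,0],[0,0,0],[0,0,0],[0,0,0]], "jaw": [0.24,0.24,0.24,0.24,0.24]}}

```text
time: 3.45
tool_pos: [0.5456, -0.2425, 0.0383]
tool_rot: [-3.139, 0.002, 0.429]
contact_force: [0.7, -0.4, 1.6]
opening: 0.0222
grip_force: 0.0
```

Emit:
{"fn": "apply_moves", "kwargs": {"delta_pos": [[0,0,0],[0,0,0],[0,0,0],[0,0,0]], "dr": [[0,0,0],[0,0,0],[0,0,0],[0,0,0]], "jaw": [0.05,0.05,0.05,0.05], "force": 15}}

```text
time: 3.78
tool_pos: [0.5478, -0.2441, 0.0415]
tool_rot: [3.137, -0.003, 0.427]
contact_force: [0.0, 0.6, 8.4]
opening: 0.0104
grip_force: 15.0
```

Emit:
{"fn": "apply_moves", "kwargs": {"delta_pos": [[-0.02,0.045,0],[-0.04,0.09,0],[-0.06,0.135,0],[-0.08,0.18,0],[-0.09,0.205,0],[-0.09,0.205,0],[-0.09,0.205,0]], "dr": [[0,0,0],[0,0,0],[0,0,0],[0,0,0],[0,0,0],[0,0,0],[0,0,0]], "jaw": [0.05,0.05,0.05,0.05,0.05,0.05,0.05]}}

```text
time: 4.37
tool_pos: [0.5084, -0.1617, 0.0409]
tool_rot: [3.141, 0.003, 0.429]
contact_force: [-11.2, -4.3, 11.3]
opening: 0.0101
grip_force: 15.0
```

Emit:
{"fn": "apply_moves", "kwargs": {"delta_pos": [[-0.02,0.02,-0.005],[-0.03,0.04,-0.005],[-0.04,0.06,-0.005],[-0.045,0.07,-0.005],[-0.045,0.07,-0.005]], "dr": [[0,0,0],[0,0,0],[0,0,0],[0,0,0],[0,0,0]], "jaw": [0.05,0.05,0.05,0.05,0.05]}}

```text
time: 4.78
tool_pos: [0.4978, -0.14, 0.0404]
tool_rot: [3.123, -0.008, 0.429]
contact_force: [4.7, -30.9, -2.5]
opening: 0.0108
grip_force: 14.9
```

Emit:
{"fn": "apply_moves", "kwargs": {"delta_pos": [[0.003,-0.008,0],[0.003,-0.01,0],[0.003,-0.01,0],[0.003,-0.01,0]], "dr": [[0,0,0],[0,0,0],[0,0,0],[0,0,0]], "jaw": [0.05,0.05,0.05,0.05]}}

```text
time: 5.12
tool_pos: [0.4977, -0.1404, 0.0403]
tool_rot: [3.131, -0.007, 0.427]
contact_force: [4.1, -6.4, 9.0]
opening: 0.0102
grip_force: 14.9
```

Emit:
{"fn": "apply_moves", "kwargs": {"delta_pos": [[0,0,0],[0,0,0],[0,0,0],[0,0,0.1],[0,0,0.2],[0,0,0.35],[0,0,0.45],[0,0,0.45]], "dr": [[0,0,0],[0,0,0],[0,0,0],[0,0,0],[0,0,0],[0,0,0],[0,0,0],[0,0,0]], "jaw": [0.24,0.24,0.24,0.24,0.24,0.24,0.24,0.24]}}

```text
time: 5.78
tool_pos: [0.4947, -0.1377, 0.2224]
tool_rot: [3.136, -0.005, 0.427]
contact_force: [1.2, 0.7, 0.3]
opening: 0.0219
grip_force: 0.0
```

Emit:
{"fn": "apply_moves", "kwargs": {"delta_pos": [[-0.2,0.5,0.1],[-0.2,0.5,0.1],[-0.2,0.5,0.1],[-0.2,0.5,0.1],[-0.2,0.5,0.1],[-0.2,0.5,0.1],[-0.2,0.5,0.1]], "dr": [[0,0,1],[0,0,1],[0,0,1],[0,0,1],[0,0,1],[0,0,1],[0,0,1]], "jaw": [1,1,1,1,1,1,1]}}

```text
time: 6.37
tool_pos: [0.412, 0.065, 0.2574]
tool_rot: [3.141, -0.001, 0.931]
contact_force: [-0.3, -0.1, -0.9]
opening: 0.064
grip_force: 0.0
```

Emit:
{"fn": "apply_moves", "kwargs": {"delta_pos": [[-0.05,0.2,0],[-0.05,0.2,0],[-0.05,0.2,0],[-0.05,0.2,0],[-0.05,0.2,0],[-0.05,0.2,0]], "dr": [[0,0,1],[0,0,1],[0,0,1],[0,0,1],[0,0,1],[0,0,1]], "jaw": [1,1,1,1,1,1]}}

```text
time: 6.87
tool_pos: [0.3936, 0.1419, 0.2563]
tool_rot: [-3.141, 0.001, 1.422]
contact_force: [0.5, 0.2, 0.4]
opening: 0.0917
grip_force: 0.0
```

```bash
cat > m3.py <<'E'
from h import *
import sys
tag=sys.argv[1]
t=eyes.read_camera('top').copy();s=eyes.read_camera('side').copy();save('top'+tag,t);save('side'+tag,s)
st=telemetry.observe();w=eyes.read_camera('wrist').copy();save('w'+tag,w)
print(st['tool_pos'],st['tool_rot'],st['qpos'])
A=cv2.resize(t[110:260,290:430],None,fx=4,fy=4,interpolation=2)
C=np.zeros((600,800,3),np.uint8);C[:,:560]=A
B=cv2.resize(t[225:285,70:110+125],None,fx=1.45,fy=1.45,interpolation=2);C[:B.shape[0],562:562+B.shape[1]]=B[:, :238]
W=cv2.resize(w,(236,177));C[300:477,562:798]=W
save('c'+tag,C)
E
python3 m3.py 2
```

```text
[0.39366769 0.141755   0.25646947] [-3.14117395e+00  3.72696781e-04  1.42169395e+00] [ 1.62183354e-01  1.19152372e-01  1.73553053e+00 -2.35953360e-04
  1.28742249e+00  3.11351843e-01]
```

View pics/c2.png

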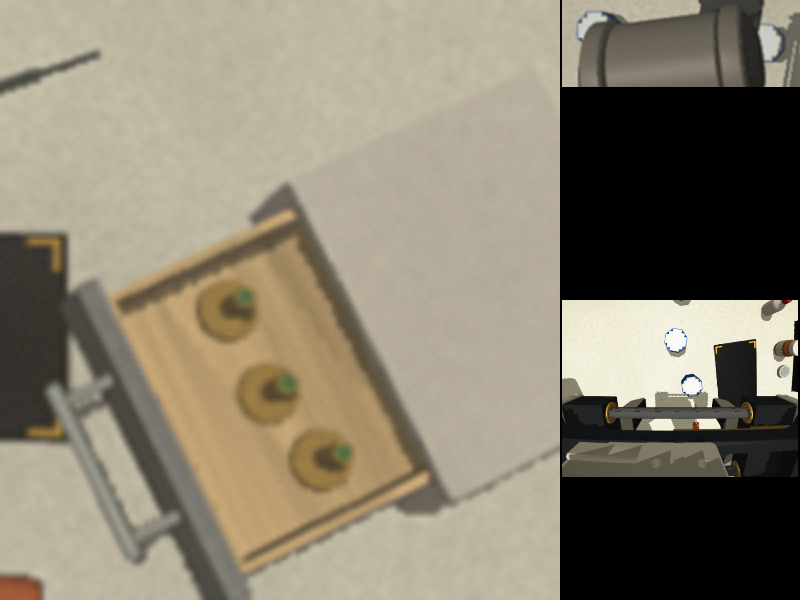

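The drawer is at its stop. The three collimators are in the drawer, with their green tops at crop pixels (245,297), (288,383) and (344,453). Next I'll locate the cups precisely.

```bash
python3 - <<'E'
from h import *
mt=eyes.camera_model('top');m=eyes.camera_model('wrist');st=telemetry.observe()
w=cv2.imread('pics/w2.png')[...,::-1]
t=cv2.imread('pics/top0.png')[...,::-1]
print('top seeds',plane(mt,[[94,245],[153,264],[210,254]],.054).round(3).tolist())
print('wrist seeds',plane(m,[[247,87],[280,184]],.054,st).round(3).tolist())
C=np.zeros((600,800,3),np.uint8)
C[:300,:400]=cv2.resize(w[50:125,197:297],None,fx=4,fy=4,interpolation=2)
C[:300,400:]=cv2.resize(w[150:225,230:330],None,fx=4,fy=4,interpolation=2)
C[300:,:]=cv2.resize(t[225:285,75:235],(800,300),interpolation=2)
save('c3',C)
f=lambda u,v:np.array([290+u/4,110+v/4])
print('coll tops z.072',plane(mt,[f(245,297),f(288,383),f(344,453)],.072).round(4).tolist(),'flange .032',plane(mt,[f(227,310),f(268,393),f(320,458)],.032).round(4).tolist())
E
```

```text
top seeds [[0.441, 0.399, 0.054], [0.4, 0.249, 0.054], [0.428, 0.112, 0.054]]
wrist seeds [[0.401, 0.252, 0.054], [0.427, 0.118, 0.054]]
coll tops z.072 [[0.6065, -0.233, 0.072], [0.553, -0.259, 0.072], [0.5101, -0.2934, 0.072]] flange .032 [[0.6058, -0.2321, 0.032], [0.5522, -0.2578, 0.032], [0.5109, -0.2911, 0.032]]
```

View pics/c3.png

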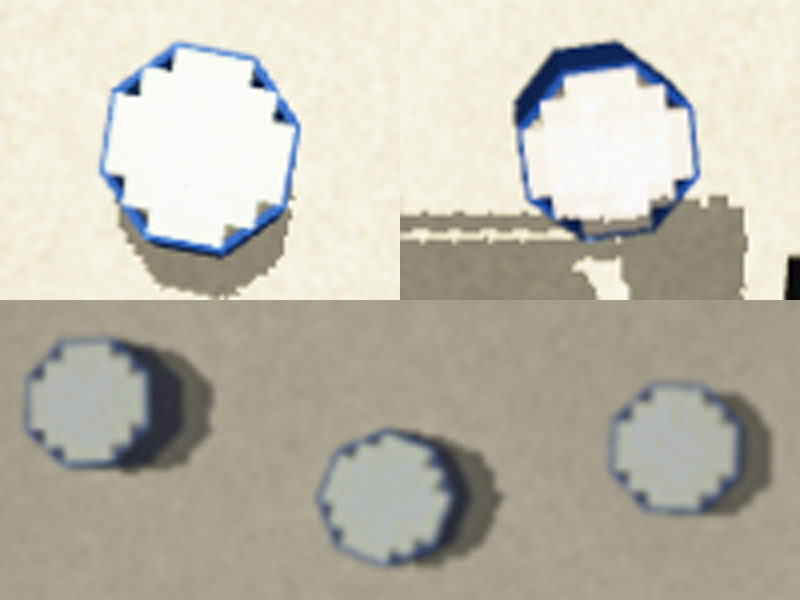

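The base octagons show clearly with corners readable: cup B at crop (178,42)...(113,90), cup C at (700,178)...(690,107), and cup A in the top view with flats parallel to the image axes.

```bash
python3 - <<'E'
from h import *
mt=eyes.camera_model('top');m=eyes.camera_model('wrist');st=telemetry.observe()
def octo(n,P):
    P=P[:,:2]; c,r=cv2.minEnclosingCircle(P.astype(np.float32)); c=np.array([(P[i]+P[(i+4)%8])/2 for i in range(4)]).mean(0)
    a=np.degrees(np.arctan2(*(P-c)[:,::-1].T)); a=(a-22.5); z=np.exp(1j*np.radians(8*a)).mean(); 
    print(n,c.round(4),'flat normal deg mod45',np.degrees(np.angle(z))/8,'R',np.linalg.norm(P-c,axis=1).round(4))
B=np.array([(178,42),(262,60),(298,125),(285,205),(220,255),(145,235),(101,170),(113,90)])/4+[197,50]
Cc=(np.array([(700,178),(690,107),(640,66),(572,76),(518,128),(528,195),(588,240),(657,230)])-[400,0])/4+[230,150]
A=np.array([(60,338),(118,340),(150,375),(150,432),(112,467),(62,467),(27,430),(27,375)])
top=lambda Q:(Q-[0,300])/5.+[75,225]
octo('A',plane(mt,top(A),.054)); octo('B',plane(m,B,.054,st)); octo('C',plane(m,Cc,.054,st))
Bt=np.array([(388,428),(440,445),(458,495),(440,545),(388,566),(338,545),(317,495),(335,447)])
Ct=np.array([(652,383),(708,383),(741,420),(738,480),(710,513),(645,513),(612,475),(612,420)])
octo('Bt',plane(mt,top(Bt),.054));octo('Ct',plane(mt,top(Ct),.054))
# heights: triangulate centres from top & wrist
for n,x,y in(('B',B,Bt),('C',Cc,Ct)):
    print(n,tri([(o,d[0]) for o,d in (ray(m,x.mean(0),st),ray(mt,top(y).mean(0)))]).round(4))
E
```

```text
A [0.4398 0.4024] flat normal deg mod45 2.6412318063024487 R [0.0356 0.0339 0.0337 0.0349 0.034  0.0335 0.0333 0.0346]
B [0.4013 0.2514] flat normal deg mod45 -19.587456279308743 R [0.0329 0.0333 0.0321 0.0325 0.0339 0.0325 0.0327 0.0329]
C [0.4303 0.1116] flat normal deg mod45 -1.3951300099770982 R [0.0326 0.0314 0.0321 0.0309 0.034  0.0328 0.0327 0.0328]
Bt [0.4001 0.2505] flat normal deg mod45 -19.694708903079274 R [0.0326 0.0349 0.0342 0.035  0.0337 0.0336 0.0347 0.0354]
Ct [0.4269 0.1109] flat normal deg mod45 0.6361960677388975 R [0.034  0.0348 0.0337 0.0333 0.035  0.0346 0.034  0.0346]
B [0.4006 0.2533 0.0409]
C [0.4286 0.1113 0.0525]
```

```bash
cat > plan.py <<'E'
from h import *
def tool(G,beta,th):
    """tool pose: grasp point G, closing axis at th deg, tilted beta deg about it from straight down"""
    th=np.radians(th); c=np.array([np.cos(th),np.sin(th),0])
    Rm=R.from_rotvec(np.radians(beta)*c)*R.from_euler('xyz',[np.pi,0,th+np.pi/2])
    return np.array(G)+.019*Rm.as_matrix()[:,2],Rm
def show(seq,start=None):
    if start is None:
        s=telemetry.observe(); p,r=s['tool_pos'],R.from_euler('xyz',s['tool_rot'])
    else: p,r=tool(*start)
    for G,b,th in seq:
        q,rr=tool(G,b,th); d=(q-p)/.4; w=(rr*r.inv()).as_rotvec()/.5
        print(G,b,'dp',d.round(3).tolist(),'dr',w.round(3).tolist()); p,r=q,rr
E
python3 - <<'E'
from plan import *
x,y=.4285,.111
show([((x,y,.17),-22.5,0),((x,y,.12),-45,0),((x,y,.029),-45,0)])
print()
show([((x,y,.11),b,0) for b in (-22.5,0,22.5,45)]+[((x,y,.033),45,0)],((x,y,.11),-45,0))
E
```

```text
(0.4285, 0.111, 0.17) -22.5 dp [0.087, -0.095, -0.26] dr [-0.783, 0.058, 0.293]
(0.4285, 0.111, 0.12) -45 dp [0.0, -0.015, -0.115] dr [-0.785, -0.0, -0.0]
(0.4285, 0.111, 0.029) -45 dp [0.0, 0.0, -0.227] dr [0.0, 0.0, 0.0]

(0.4285, 0.111, 0.11) -22.5 dp [0.0, 0.015, -0.01] dr [0.785, 0.0, 0.0]
(0.4285, 0.111, 0.11) 0 dp [0.0, 0.018, -0.004] dr [0.785, 0.0, 0.0]
(0.4285, 0.111, 0.11) 22.5 dp [0.0, 0.018, 0.004] dr [0.785, -0.0, 0.0]
(0.4285, 0.111, 0.11) 45 dp [0.0, 0.015, 0.01] dr [0.785, -0.0, 0.0]
(0.4285, 0.111, 0.033) 45 dp [0.0, 0.0, -0.193] dr [0.0, 0.0, 0.0]
```

Emit:
{"fn": "apply_moves", "kwargs": {"delta_pos": [[0.087,-0.095,-0.26],[0.087,-0.095,-0.26],[0.087,-0.095,-0.26],[0.087,-0.095,-0.26],[0.087,-0.095,-0.26],[0.087,-0.095,-0.26]], "dr": [[-0.783,0.058,0.293],[-0.783,0.058,0.293],[-0.783,0.058,0.293],[-0.783,0.058,0.293],[-0.783,0.058,0.293],[-0.783,0.058,0.293]], "jaw": [1,1,1,1,1,1]}}

```text
time: 7.52
tool_pos: [0.4283, 0.1048, 0.1524]
tool_rot: [-3.139, 0.391, 1.574]
contact_force: [0.2, 0.1, -0.4]
opening: 0.0916
grip_force: 0.0
```

Emit:
{"fn": "apply_moves", "kwargs": {"delta_pos": [[0,-0.015,-0.115],[0,-0.015,-0.115],[0,-0.015,-0.115],[0,-0.015,-0.115],[0,-0.015,-0.115],[0,-0.015,-0.115]], "dr": [[-0.785,0,0],[-0.785,0,0],[-0.785,0,0],[-0.785,0,0],[-0.785,0,0],[-0.785,0,0]], "jaw": [1,1,1,1,1,1]}}

```text
time: 8.02
tool_pos: [0.4287, 0.0986, 0.1076]
tool_rot: [-3.14, 0.78, 1.574]
contact_force: [0.1, -0.7, 0.5]
opening: 0.0922
grip_force: 0.0
```

```bash
python3 - <<'E'
from plan import *
s=telemetry.observe();print(s['tool_pos'],s['tool_rot'],s['qpos'],s['contact_force'])
x,y=.4285,.111
show([((x,y,.12),-45,0),((x,y,.029),-45,0)])
m=eyes.camera_model('wrist');w=eyes.read_camera('wrist').copy()
for P in ([x,y,.054],[x,y,.0],s['tool_pos']):
    u=proj(m,P,s)[0]; cv2.circle(w,tuple(int(v) for v in u),4,(255,0,0),2)
save('w4',w)
E
```

```text
[0.42865226 0.0986304  0.10758967] [-3.13986368  0.7801955   1.5740695 ] [ 0.502056    0.62122226  1.73307923 -0.69352565  1.30551029  0.86957094] [ 0.09562095 -0.73109266  0.48429843]
(0.4285, 0.111, 0.12) -45 dp [-0.0, -0.003, -0.003] dr [-0.01, -0.002, -0.004]
(0.4285, 0.111, 0.029) -45 dp [0.0, 0.0, -0.227] dr [0.0, 0.0, 0.0]
```

View pics/w4.png

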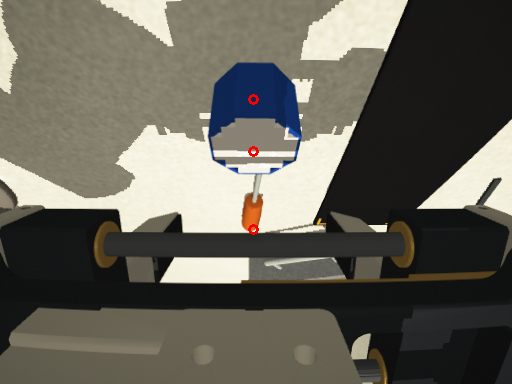

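The cup sits centred between the open fingers, with its base at (253,150), and its flats are square to them. I'll grasp it, lift and roll it.

Emit:
{"fn": "apply_moves", "kwargs": {"delta_pos": [[0,-0.003,-0.08],[0,-0.003,-0.16],[0,-0.003,-0.228],[0,-0.003,-0.228],[0,-0.003,-0.228]], "dr": [[-0.01,0,0],[-0.01,0,0],[-0.01,0,0],[-0.01,0,0],[-0.01,0,0]], "jaw": [1,1,1,1,1]}}

```text
time: 8.48
tool_pos: [0.4283, 0.0966, 0.0165]
tool_rot: [-3.137, 0.789, 1.575]
contact_force: [0.1, 0.6, 0.1]
opening: 0.0921
grip_force: 0.0
```

Emit:
{"fn": "apply_moves", "kwargs": {"delta_pos": [[0,0,0],[0,0,0],[0,0,0],[0,0,0],[0,0,0],[0,0,0],[0,0,0],[0,0,0]], "dr": [[0,0,0],[0,0,0],[0,0,0],[0,0,0],[0,0,0],[0,0,0],[0,0,0],[0,0,0]], "jaw": [0.55,0.55,0.55,0.55,0.55,0.55,0.55,0.55], "force": 15}}

```text
time: 9.15
tool_pos: [0.4284, 0.0976, 0.0162]
tool_rot: [-3.139, 0.79, 1.576]
contact_force: [-0.6, 1.4, 6.5]
opening: 0.0619
grip_force: 15.0
```

Emit:
{"fn": "apply_moves", "kwargs": {"delta_pos": [[0,0,0.05],[0,0,0.1],[0,0,0.15],[0,0,0.203],[0,0,0.203],[0,0,0.203]], "dr": [[0,0,0],[0,0,0],[0,0,0],[0,0,0],[0,0,0],[0,0,0]], "jaw": [0.55,0.55,0.55,0.55,0.55,0.55]}}

```text
time: 9.65
tool_pos: [0.4284, 0.0978, 0.0971]
tool_rot: [-3.14, 0.788, 1.575]
contact_force: [-0.5, -0.3, -1.3]
opening: 0.062
grip_force: 15.0
```

Emit:
{"fn": "apply_moves", "kwargs": {"delta_pos": [[0,0.015,-0.01],[0,0.015,-0.01],[0,0.015,-0.01],[0,0.015,-0.01],[0,0.015,-0.01]], "dr": [[0.785,0,0],[0.785,0,0],[0.785,0,0],[0.785,0,0],[0.785,0,0]], "jaw": [0.55,0.55,0.55,0.55,0.55]}}

```text
time: 10.07
tool_pos: [0.4277, 0.102, 0.0926]
tool_rot: [-3.139, 0.398, 1.572]
contact_force: [-0.6, -0.1, -1.1]
opening: 0.0619
grip_force: 15.0
```

Emit:
{"fn": "apply_moves", "kwargs": {"delta_pos": [[0,0.018,-0.004],[0,0.018,-0.004],[0,0.018,-0.004],[0,0.018,-0.004],[0,0.018,-0.004]], "dr": [[0.785,0,0],[0.785,0,0],[0.785,0,0],[0.785,0,0],[0.785,0,0]], "jaw": [0.55,0.55,0.55,0.55,0.55]}}

```text
time: 10.48
tool_pos: [0.4272, 0.1096, 0.0899]
tool_rot: [-3.137, 0.006, 1.572]
contact_force: [0.9, -0.2, -1.2]
opening: 0.0619
grip_force: 15.0
```

Emit:
{"fn": "apply_moves", "kwargs": {"delta_pos": [[0,0.018,0.004],[0,0.018,0.004],[0,0.018,0.004],[0,0.018,0.004],[0,0.018,0.004]], "dr": [[0.785,0,0],[0.785,0,0],[0.785,0,0],[0.785,0,0],[0.785,0,0]], "jaw": [0.55,0.55,0.55,0.55,0.55]}}

```text
time: 10.9
tool_pos: [0.427, 0.1175, 0.0909]
tool_rot: [-3.136, -0.388, 1.572]
contact_force: [0.0, 0.8, -1.1]
opening: 0.0617
grip_force: 15.0
```

Emit:
{"fn": "apply_moves", "kwargs": {"delta_pos": [[0,0.015,0.01],[0,0.015,0.01],[0,0.015,0.01],[0,0.015,0.01],[0,0.015,0.01],[0,0.015,0.01],[0,0.015,0.01]], "dr": [[0.785,0,0],[0.785,0,0],[0.785,0,0],[0.785,0,0],[0.785,0,0],[0.785,0,0],[0.785,0,0]], "jaw": [0.55,0.55,0.55,0.55,0.55,0.55,0.55]}}

```text
time: 11.48
tool_pos: [0.4275, 0.1249, 0.0968]
tool_rot: [3.139, -0.777, 1.579]
contact_force: [-0.3, -0.1, -0.8]
opening: 0.0618
grip_force: 15.0
```

```bash
python3 - <<'E'
from plan import *
s=telemetry.observe();print(s['tool_pos'],s['tool_rot'],s['qpos'],s['contact_force'],s['opening'],s['grip_force'])
x,y=.4285,.115
show([((x,y,.11),45,0),((x,y,.033),45,0)])
w=eyes.read_camera('wrist');v=eyes.read_camera('side')
C=np.zeros((384,800,3),np.uint8);C[:,:512]=w;C[:288,512:]=v[130:346,240:456][:, :216].repeat(1,0)[:288] if 0 else cv2.resize(v[130:346,240:456],(288,288));save('w5',C)
E
```

```text
[0.427546   0.12493385 0.09679696] [ 3.13877235 -0.77735574  1.57877985] [-0.39995086  0.52401082  2.00694729  0.79354094  1.13084303 -0.95156556] [-0.25822756 -0.11615208 -0.81525377] 0.061822100807811184 14.996963704470545
(0.4285, 0.115, 0.11) 45 dp [0.002, 0.009, -0.001] dr [0.016, 0.004, -0.012]
(0.4285, 0.115, 0.033) 45 dp [0.0, 0.0, -0.193] dr [0.0, 0.0, 0.0]
```

View pics/w5.png

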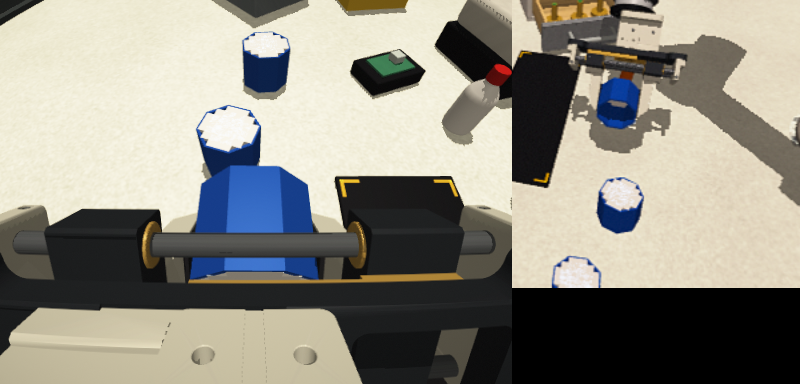

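The cup is held on its side with the mouth toward +y and the way is clear. I'll lay it down, regrasp it and roll it again.

Emit:
{"fn": "apply_moves", "kwargs": {"delta_pos": [[0.002,0,-0.06],[0.002,0,-0.12],[0.002,0,-0.17],[0.002,0,-0.194],[0.002,0,-0.194],[0.002,0,-0.194]], "dr": [[0.016,0.004,-0.012],[0.016,0.004,-0.012],[0.016,0.004,-0.012],[0.016,0.004,-0.012],[0.016,0.004,-0.012],[0.016,0.004,-0.012]], "jaw": [0.55,0.55,0.55,0.55,0.55,0.55]}}

```text
time: 12.08
tool_pos: [0.4289, 0.1242, 0.0196]
tool_rot: [3.14, -0.788, 1.569]
contact_force: [0.5, 0.1, -0.3]
opening: 0.0617
grip_force: 15.0
```

Emit:
{"fn": "apply_moves", "kwargs": {"delta_pos": [[0,0,0],[0,0,0],[0,0,0],[0,0,0],[0,0,0],[0,0,0],[0,0,0]], "dr": [[0,0,0],[0,0,0],[0,0,0],[0,0,0],[0,0,0],[0,0,0],[0,0,0]], "jaw": [1,1,1,1,1,1,1]}}

```text
time: 12.67
tool_pos: [0.429, 0.1238, 0.0192]
tool_rot: [3.14, -0.788, 1.569]
contact_force: [-0.1, 0.5, -0.2]
opening: 0.0916
grip_force: 0.0
```

Emit:
{"fn": "apply_moves", "kwargs": {"delta_pos": [[0,0,0.08],[0,0,0.16],[0,0,0.24],[0,0,0.24],[0,0,0.24]], "dr": [[0,0,0],[0,0,0],[0,0,0],[0,0,0],[0,0,0]], "jaw": [1,1,1,1,1]}}

```text
time: 13.08
tool_pos: [0.4295, 0.1235, 0.1162]
tool_rot: [3.135, -0.787, 1.573]
contact_force: [-0.0, -0.5, -0.1]
opening: 0.0922
grip_force: 0.0
```

Emit:
{"fn": "apply_moves", "kwargs": {"delta_pos": [[0,-0.015,-0.01],[0,-0.015,-0.01],[0,-0.015,-0.01],[0,-0.015,-0.01],[0,-0.015,-0.01]], "dr": [[-0.785,0,0],[-0.785,0,0],[-0.785,0,0],[-0.785,0,0],[-0.785,0,0]], "jaw": [1,1,1,1,1]}}

```text
time: 13.5
tool_pos: [0.4281, 0.1193, 0.1109]
tool_rot: [3.139, -0.397, 1.574]
contact_force: [-0.2, -0.1, -0.6]
opening: 0.0919
grip_force: 0.0
```

Emit:
{"fn": "apply_moves", "kwargs": {"delta_pos": [[0,-0.018,-0.004],[0,-0.018,-0.004],[0,-0.018,-0.004],[0,-0.018,-0.004],[0,-0.018,-0.004]], "dr": [[-0.785,0,0],[-0.785,0,0],[-0.785,0,0],[-0.785,0,0],[-0.785,0,0]], "jaw": [1,1,1,1,1]}}

```text
time: 13.92
tool_pos: [0.4277, 0.1113, 0.108]
tool_rot: [-3.14, -0.004, 1.573]
contact_force: [-0.7, -0.7, -0.6]
opening: 0.0919
grip_force: 0.0
```

Emit:
{"fn": "apply_moves", "kwargs": {"delta_pos": [[0,-0.018,0.004],[0,-0.018,0.004],[0,-0.018,0.004],[0,-0.018,0.004],[0,-0.018,0.004]], "dr": [[-0.785,0,0],[-0.785,0,0],[-0.785,0,0],[-0.785,0,0],[-0.785,0,0]], "jaw": [1,1,1,1,1]}}

```text
time: 14.33
tool_pos: [0.4275, 0.1036, 0.1089]
tool_rot: [-3.137, 0.388, 1.574]
contact_force: [-0.2, -0.6, -0.1]
opening: 0.0918
grip_force: 0.0
```

Emit:
{"fn": "apply_moves", "kwargs": {"delta_pos": [[0,-0.015,0.01],[0,-0.015,0.01],[0,-0.015,0.01],[0,-0.015,0.01],[0,-0.015,0.01],[0,-0.015,0.01],[0,-0.015,0.01]], "dr": [[-0.785,0,0],[-0.785,0,0],[-0.785,0,0],[-0.785,0,0],[-0.785,0,0],[-0.785,0,0],[-0.785,0,0]], "jaw": [1,1,1,1,1,1,1]}}

```text
time: 14.92
tool_pos: [0.4288, 0.0963, 0.1155]
tool_rot: [3.139, 0.778, 1.567]
contact_force: [0.9, 0.9, 0.2]
opening: 0.0918
grip_force: 0.0
```

```bash
python3 - <<'E'
from plan import *
s=telemetry.observe();print(s['tool_pos'],s['tool_rot'],s['qpos'],s['contact_force'],s['opening'],s['grip_force'])
x,y=.4285,.1115
show([((x,y,.13),-45,0),((x,y,.031),-45,0)])
m=eyes.camera_model('wrist');w=eyes.read_camera('wrist').copy()
for P in ([x,y,.062],[x,y+.027,.031],[x,y-.027,.062]):
    u=proj(m,P,s)[0]; cv2.circle(w,tuple(int(v) for v in u),3,(255,0,0),1)
v=eyes.read_camera('side')
C=np.zeros((384,800,3),np.uint8);C[:,:512]=w;C[:288,512:]=cv2.resize(v[130:346,240:456],(288,288));save('w6',C)
E
```

```text
[0.42882726 0.09626035 0.11546496] [3.13871732 0.7781795  1.56748181] [ 0.49721043  0.60582374  1.7323887  -0.6920913   1.3141639   0.86051341] [0.91574099 0.86965852 0.20838028] 0.09180110562974848 0.0
(0.4285, 0.1115, 0.13) -45 dp [-0.001, 0.005, 0.003] dr [-0.014, 0.004, 0.003]
(0.4285, 0.1115, 0.031) -45 dp [0.0, 0.0, -0.248] dr [0.0, 0.0, 0.0]
```

View pics/w6.png

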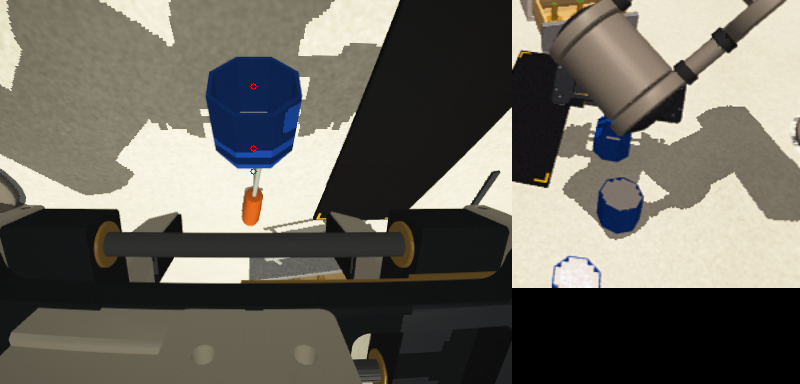

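The cup lies on its side with the mouth toward the camera, spanning columns 206-301 and rows 57-140. I'll check its offset along its own axis while grasping.

Emit:
{"fn": "apply_moves", "kwargs": {"delta_pos": [[0,0.005,-0.08],[0,0.005,-0.16],[0,0.005,-0.22],[0,0.005,-0.245],[0,0.005,-0.245],[0,0.005,-0.245]], "dr": [[-0.014,0,0],[-0.014,0,0],[-0.014,0,0],[-0.014,0,0],[-0.014,0,0],[-0.014,0,0]], "jaw": [1,1,1,1,1,1]}}

```text
time: 15.52
tool_pos: [0.4292, 0.0992, 0.0179]
tool_rot: [3.137, 0.789, 1.568]
contact_force: [1.0, 0.9, -0.1]
opening: 0.0915
grip_force: 0.0
```

Emit:
{"fn": "apply_moves", "kwargs": {"delta_pos": [[0,0,0],[0,0,0],[0,0,0],[0,0,0],[0,0,0],[0,0,0],[0,0,0]], "dr": [[0,0,0],[0,0,0],[0,0,0],[0,0,0],[0,0,0],[0,0,0],[0,0,0]], "jaw": [0.55,0.55,0.55,0.55,0.55,0.55,0.55], "force": 15}}

```text
time: 16.1
tool_pos: [0.4291, 0.0995, 0.0176]
tool_rot: [3.136, 0.789, 1.568]
contact_force: [-0.6, 2.3, 4.5]
opening: 0.0621
grip_force: 15.0
```

```bash
python3 - <<'E'
from plan import *
m=eyes.camera_model('wrist')
s={'tool_pos':np.array([.42883,.09626,.11546]),'tool_rot':[3.13872,.77818,1.56748]}
x=.4285
for y in (.1065,.1115):
  for n,P in (('rim bot',[x,y+.027,0]),('rim bot in',[x,y+.027,0.003]),('rim top',[x,y+.027,.062]),('base top',[x,y-.027,.062])): print(y,n,proj(m,P,s).round(1))
w=cv2.imread('pics/w6.png')[...,::-1]; 
print([(v,w[v,248].tolist()) for v in list(range(50,66))+list(range(132,175,2))])
s=telemetry.observe();show([((x,.1115,.031),-45,0)])
E
```

```text
0.1065 rim bot [[253.   66.1]]
0.1065 rim bot in [[253.   68.5]]
0.1065 rim top [[253.1 125.8]]
0.1065 base top [[253.4 174.9]]
0.1115 rim bot [[253.  60.]]
0.1115 rim bot in [[253.   62.4]]
0.1115 rim top [[253.1 119.9]]
0.1115 base top [[253.4 171.2]]
[(50, [128, 124, 106]), (51, [129, 124, 106]), (52, [130, 125, 107]), (53, [131, 127, 108]), (54, [132, 127, 109]), (55, [131, 125, 107]), (56, [105, 104, 101]), (57, [14, 39, 86]), (58, [15, 39, 85]), (59, [15, 37, 81]), (60, [14, 35, 79]), (61, [14, 35, 78]), (62, [13, 35, 78]), (63, [13, 36, 79]), (64, [13, 35, 78]), (65, [12, 36, 79]), (132, [15, 37, 80]), (134, [13, 35, 79]), (136, [13, 36, 80]), (138, [14, 37, 80]), (140, [13, 36, 80]), (142, [14, 37, 81]), (144, [17, 38, 82]), (146, [14, 36, 81]), (148, [15, 37, 81]), (150, [14, 37, 80]), (152, [21, 57, 128]), (154, [28, 78, 173]), (156, [29, 78, 173]), (158, [14, 37, 81]), (160, [12, 36, 80]), (162, [14, 36, 80]), (164, [21, 58, 130]), (166, [28, 78, 173]), (168, [145, 161, 193]), (170, [246, 243, 227]), (172, [245, 242, 226]), (174, [246, 243, 227])]
(0.4285, 0.1115, 0.031) -45 dp [-0.001, -0.004, -0.0] dr [0.007, 0.007, -0.003]
```

Emit:
{"fn": "apply_moves", "kwargs": {"delta_pos": [[0,0,0.05],[0,0,0.1],[0,0,0.15],[0,0,0.198],[0,0,0.198],[0,0,0.198]], "dr": [[0,0,0],[0,0,0],[0,0,0],[0,0,0],[0,0,0],[0,0,0]], "jaw": [0.55,0.55,0.55,0.55,0.55,0.55]}}

```text
time: 16.6
tool_pos: [0.4292, 0.0997, 0.0966]
tool_rot: [3.135, 0.787, 1.567]
contact_force: [0.3, 0.5, -1.4]
opening: 0.0617
grip_force: 15.0
```

Emit:
{"fn": "apply_moves", "kwargs": {"delta_pos": [[0.1,0.051,-0.01],[0.1,0.051,-0.01],[0.1,0.051,-0.01],[0.1,0.051,-0.01],[0.1,0.051,-0.01]], "dr": [[0.785,0,0],[0.785,0,0],[0.785,0,0],[0.785,0,0],[0.785,0,0]], "jaw": [0.55,0.55,0.55,0.55,0.55]}}

```text
time: 17.02
tool_pos: [0.4684, 0.1182, 0.0921]
tool_rot: [3.139, 0.398, 1.566]
contact_force: [-0.3, -0.5, -1.7]
opening: 0.0623
grip_force: 15.0
```

Emit:
{"fn": "apply_moves", "kwargs": {"delta_pos": [[0.1,0.054,-0.004],[0.1,0.054,-0.004],[0.1,0.054,-0.004],[0.1,0.054,-0.004],[0.1,0.054,-0.004]], "dr": [[0.785,0,0],[0.785,0,0],[0.785,0,0],[0.785,0,0],[0.785,0,0]], "jaw": [0.55,0.55,0.55,0.55,0.55]}}

```text
time: 17.43
tool_pos: [0.5076, 0.1402, 0.0893]
tool_rot: [-3.14, 0.007, 1.567]
contact_force: [0.2, -0.1, -0.6]
opening: 0.0621
grip_force: 15.0
```

Emit:
{"fn": "apply_moves", "kwargs": {"delta_pos": [[0.1,0.054,0.004],[0.1,0.054,0.004],[0.1,0.054,0.004],[0.1,0.054,0.004],[0.1,0.054,0.004]], "dr": [[0.785,0,0],[0.785,0,0],[0.785,0,0],[0.785,0,0],[0.785,0,0]], "jaw": [0.55,0.55,0.55,0.55,0.55]}}

```text
time: 17.85
tool_pos: [0.5471, 0.1626, 0.0901]
tool_rot: [-3.136, -0.386, 1.566]
contact_force: [-0.5, -0.7, -1.0]
opening: 0.0621
grip_force: 15.0
```

Emit:
{"fn": "apply_moves", "kwargs": {"delta_pos": [[0.1,0.051,0.01],[0.1,0.051,0.01],[0.1,0.051,0.01],[0.1,0.051,0.01],[0.1,0.051,0.01],[0.1,0.051,0.01],[0.1,0.051,0.01]], "dr": [[0.785,0,0],[0.785,0,0],[0.785,0,0],[0.785,0,0],[0.785,0,0],[0.785,0,0],[0.785,0,0]], "jaw": [0.55,0.55,0.55,0.55,0.55,0.55,0.55]}}

```text
time: 18.43
tool_pos: [0.5883, 0.185, 0.0969]
tool_rot: [3.14, -0.778, 1.572]
contact_force: [0.8, 0.2, 0.5]
opening: 0.0623
grip_force: 15.0
```

```bash
python3 - <<'E'
from plan import *
s=telemetry.observe();print(s['tool_pos'],s['tool_rot'],s['qpos'],s['opening'],s['grip_force'])
show([((.588,.17,.11),45,0),((.588,.17,.0335),45,0)])
E
```

```text
[0.58831303 0.18497582 0.0968734 ] [ 3.14021771 -0.77766763  1.5717507 ] [-0.19486356  0.70659433  1.58075583  0.83282054  1.19601132 -0.65295062] 0.06226365305558441 14.991543276119046
(0.588, 0.17, 0.11) 45 dp [-0.001, -0.004, -0.001] dr [0.015, 0.002, 0.0]
(0.588, 0.17, 0.0335) 45 dp [0.0, 0.0, -0.191] dr [0.0, 0.0, 0.0]
```

Emit:
{"fn": "apply_moves", "kwargs": {"delta_pos": [[0,-0.004,-0.06],[0,-0.004,-0.12],[0,-0.004,-0.17],[0,-0.004,-0.186],[0,-0.004,-0.192],[0,-0.004,-0.192],[0,-0.004,-0.192]], "dr": [[0.015,0,0],[0.015,0,0],[0.015,0,0],[0.015,0,0],[0.015,0,0],[0.015,0,0],[0.015,0,0]], "jaw": [0.55,0.55,0.55,0.55,0.55,0.55,0.55]}}

```text
time: 19.02
tool_pos: [0.5895, 0.1822, 0.0209]
tool_rot: [3.137, -0.788, 1.572]
contact_force: [1.3, -0.1, -0.8]
opening: 0.0619
grip_force: 15.0
```

Emit:
{"fn": "apply_moves", "kwargs": {"delta_pos": [[0,0,0],[0,0,0],[0,0,0],[0,0,0],[0,0,0],[0,0,0],[0,0,0]], "dr": [[0,0,0],[0,0,0],[0,0,0],[0,0,0],[0,0,0],[0,0,0],[0,0,0]], "jaw": [1,1,1,1,1,1,1]}}

```text
time: 19.6
tool_pos: [0.5889, 0.1818, 0.0196]
tool_rot: [3.14, -0.789, 1.569]
contact_force: [-0.1, 0.7, -0.3]
opening: 0.0919
grip_force: 0.0
```

Emit:
{"fn": "apply_moves", "kwargs": {"delta_pos": [[0,0,0.08],[0,0,0.16],[0,0,0.24],[0,0,0.3],[0,0,0.3],[0,0,0.3]], "dr": [[0,0,0],[0,0,0],[0,0,0],[0,0,0],[0,0,0],[0,0,0]], "jaw": [1,1,1,1,1,1]}}

```text
time: 20.1
tool_pos: [0.5895, 0.1817, 0.1408]
tool_rot: [3.135, -0.788, 1.572]
contact_force: [-0.6, 0.3, -1.2]
opening: 0.0918
grip_force: 0.0
```

```bash
python3 - <<'E'
from plan import *
show([((.53,.20,.2),20,5),((.47,.23,.2),-3,12),((.4005,.251,.17),-25,25.4),((.4005,.251,.12),-45,25.4)])
E
```

```text
(0.53, 0.2, 0.2) 20 dp [-0.15, 0.062, 0.103] dr [-0.878, -0.028, 0.176]
(0.47, 0.23, 0.2) -3 dp [-0.148, 0.056, -0.003] dr [-0.795, -0.119, 0.241]
(0.4005, 0.251, 0.17) -25 dp [-0.166, 0.037, -0.071] dr [-0.729, -0.247, 0.462]
(0.4005, 0.251, 0.12) -45 dp [0.006, -0.012, -0.116] dr [-0.631, -0.299, -0.0]
```

Emit:
{"fn": "apply_moves", "kwargs": {"delta_pos": [[-0.15,0.062,0.103],[-0.15,0.062,0.103],[-0.15,0.062,0.103],[-0.15,0.062,0.103],[-0.15,0.062,0.103],[-0.15,0.062,0.103]], "dr": [[-0.878,-0.028,0.176],[-0.878,-0.028,0.176],[-0.878,-0.028,0.176],[-0.878,-0.028,0.176],[-0.878,-0.028,0.176],[-0.878,-0.028,0.176]], "jaw": [1,1,1,1,1,1]}}

```text
time: 20.6
tool_pos: [0.5281, 0.2076, 0.1797]
tool_rot: [-3.137, -0.352, 1.657]
contact_force: [-0.3, 0.4, 0.2]
opening: 0.0918
grip_force: 0.0
```

Emit:
{"fn": "apply_moves", "kwargs": {"delta_pos": [[-0.148,0.056,-0.003],[-0.148,0.056,-0.003],[-0.148,0.056,-0.003],[-0.148,0.056,-0.003],[-0.148,0.056,-0.003],[-0.148,0.056,-0.003]], "dr": [[-0.795,-0.119,0.241],[-0.795,-0.119,0.241],[-0.795,-0.119,0.241],[-0.795,-0.119,0.241],[-0.795,-0.119,0.241],[-0.795,-0.119,0.241]], "jaw": [1,1,1,1,1,1]}}

```text
time: 21.1
tool_pos: [0.469, 0.2286, 0.1778]
tool_rot: [-3.135, 0.05, 1.778]
contact_force: [-0.7, 0.7, 0.5]
opening: 0.0918
grip_force: 0.0
```

Emit:
{"fn": "apply_moves", "kwargs": {"delta_pos": [[-0.166,0.037,-0.071],[-0.166,0.037,-0.071],[-0.166,0.037,-0.071],[-0.166,0.037,-0.071],[-0.166,0.037,-0.071],[-0.166,0.037,-0.071]], "dr": [[-0.729,-0.247,0.462],[-0.729,-0.247,0.462],[-0.729,-0.247,0.462],[-0.729,-0.247,0.462],[-0.729,-0.247,0.462],[-0.729,-0.247,0.462]], "jaw": [1,1,1,1,1,1]}}

```text
time: 21.6
tool_pos: [0.4029, 0.2431, 0.1499]
tool_rot: [-3.137, 0.433, 2.011]
contact_force: [0.9, 0.1, -0.6]
opening: 0.0917
grip_force: 0.0
```

Emit:
{"fn": "apply_moves", "kwargs": {"delta_pos": [[0.006,-0.012,-0.116],[0.006,-0.012,-0.116],[0.006,-0.012,-0.116],[0.006,-0.012,-0.116],[0.006,-0.012,-0.116],[0.006,-0.012,-0.116]], "dr": [[-0.631,-0.299,0],[-0.631,-0.299,0],[-0.631,-0.299,0],[-0.631,-0.299,0],[-0.631,-0.299,0],[-0.631,-0.299,0]], "jaw": [1,1,1,1,1,1]}}

```text
time: 22.1
tool_pos: [0.4064, 0.2382, 0.105]
tool_rot: [-3.141, 0.781, 2.008]
contact_force: [-0.4, -0.4, 0.6]
opening: 0.0919
grip_force: 0.0
```

```bash
cat > look.py <<'E'
from plan import *
import sys
def look(tag,cup,th):
    """numbers of a standing mouth-down cup under the tilted wrist + picture of wrist and top"""
    s=telemetry.observe();m=eyes.camera_model('wrist');w=eyes.read_camera('wrist').copy();t=eyes.read_camera('top')
    print(s['tool_pos'].round(4),s['tool_rot'].round(3),s['qpos'].round(2))
    show([((*cup,.12),-45,th),((*cup,.029),-45,th)])
    P=[[*cup,.054],[*cup,0]]
    for u in proj(m,np.array(P),s): cv2.circle(w,tuple(int(v) for v in u),3,(255,0,0),1)
    C=np.zeros((600,800,3),np.uint8);C[:384,:512]=w;C[384:,:]=cv2.resize(t[160:280,60:360],(800,320))[:216]
    save(tag,C)
if __name__=='__main__': look(sys.argv[1],(float(sys.argv[2]),float(sys.argv[3])),float(sys.argv[4]))
E
python3 look.py w7 .4005 .251 25.4
```

```text
[0.4064 0.2382 0.105 ] [-3.141  0.781  2.008] [ 0.81  0.63  1.72 -0.76  1.25  0.8 ]
(0.4005, 0.251, 0.12) -45 dp [-0.001, 0.002, 0.002] dr [-0.008, -0.0, 0.013]
(0.4005, 0.251, 0.029) -45 dp [0.0, 0.0, -0.227] dr [0.0, 0.0, 0.0]
```

View pics/w7.png

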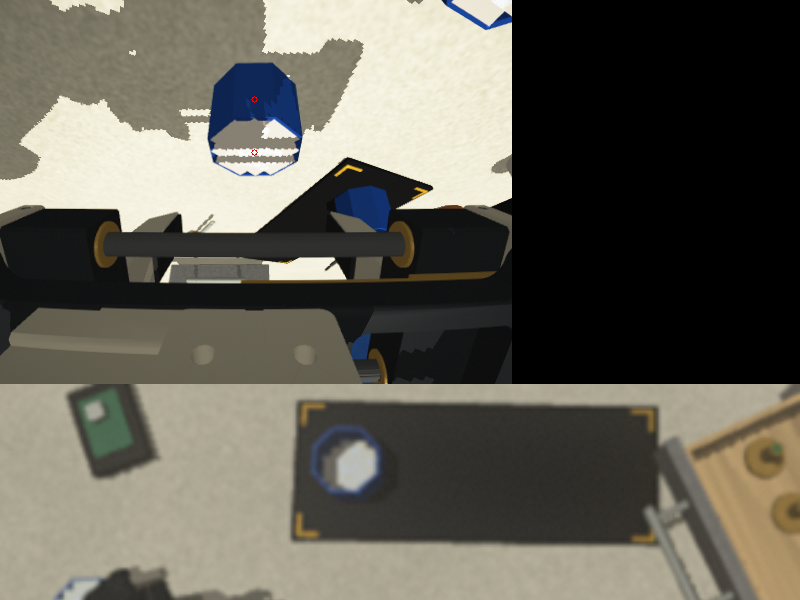

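Cup C stands mouth-up on the board and cup B is centred and square between the fingers, so I'll flip B the same way.

```bash
python3 - <<'E'
from plan import *
g=(.4005,.251)
show([((*g,.11),b,25.4) for b in (-22.5,0,22.5,45)],((*g,.11),-45,25.4))
E
```

```text
(0.4005, 0.251, 0.11) -22.5 dp [-0.007, 0.014, -0.01] dr [0.709, 0.337, 0.0]
(0.4005, 0.251, 0.11) 0 dp [-0.008, 0.016, -0.004] dr [0.709, 0.337, 0.0]
(0.4005, 0.251, 0.11) 22.5 dp [-0.008, 0.016, 0.004] dr [0.709, 0.337, 0.0]
(0.4005, 0.251, 0.11) 45 dp [-0.007, 0.014, 0.01] dr [0.709, 0.337, -0.0]
```

Emit:
{"fn": "apply_moves", "kwargs": {"delta_pos": [[0,0,-0.08],[0,0,-0.16],[0,0,-0.225],[0,0,-0.225],[0,0,-0.225]], "dr": [[0,0,0],[0,0,0],[0,0,0],[0,0,0],[0,0,0]], "jaw": [1,1,1,1,1]}}

```text
time: 22.62
tool_pos: [0.4059, 0.2382, 0.0152]
tool_rot: [-3.14, 0.785, 2.011]
contact_force: [0.1, 0.3, -0.1]
opening: 0.092
grip_force: 0.0
```

Emit:
{"fn": "apply_moves", "kwargs": {"delta_pos": [[0,0,0],[0,0,0],[0,0,0],[0,0,0],[0,0,0],[0,0,0],[0,0,0],[0,0,0]], "dr": [[0,0,0],[0,0,0],[0,0,0],[0,0,0],[0,0,0],[0,0,0],[0,0,0],[0,0,0]], "jaw": [0.55,0.55,0.55,0.55,0.55,0.55,0.55,0.55], "force": 15}}

```text
time: 23.28
tool_pos: [0.406, 0.2393, 0.0155]
tool_rot: [3.14, 0.786, 2.01]
contact_force: [-1.5, 1.7, 5.0]
opening: 0.0618
grip_force: 15.0
```

Emit:
{"fn": "apply_moves", "kwargs": {"delta_pos": [[0,0,0.05],[0,0,0.1],[0,0,0.15],[0,0,0.203],[0,0,0.203],[0,0,0.203]], "dr": [[0,0,0],[0,0,0],[0,0,0],[0,0,0],[0,0,0],[0,0,0]], "jaw": [0.55,0.55,0.55,0.55,0.55,0.55]}}

```text
time: 23.78
tool_pos: [0.4059, 0.2394, 0.0962]
tool_rot: [3.139, 0.784, 2.009]
contact_force: [-0.0, 0.4, -1.0]
opening: 0.0623
grip_force: 15.0
```

Emit:
{"fn": "apply_moves", "kwargs": {"delta_pos": [[-0.007,0.014,-0.01],[-0.007,0.014,-0.01],[-0.007,0.014,-0.01],[-0.007,0.014,-0.01],[-0.007,0.014,-0.01]], "dr": [[0.709,0.337,0],[0.709,0.337,0],[0.709,0.337,0],[0.709,0.337,0],[0.709,0.337,0]], "jaw": [0.55,0.55,0.55,0.55,0.55]}}

```text
time: 24.2
tool_pos: [0.4031, 0.243, 0.0917]
tool_rot: [-3.139, 0.393, 2.008]
contact_force: [-0.6, -0.8, -1.4]
opening: 0.0621
grip_force: 15.0
```

Emit:
{"fn": "apply_moves", "kwargs": {"delta_pos": [[-0.008,0.016,-0.004],[-0.008,0.016,-0.004],[-0.008,0.016,-0.004],[-0.008,0.016,-0.004],[-0.008,0.016,-0.004]], "dr": [[0.709,0.337,0],[0.709,0.337,0],[0.709,0.337,0],[0.709,0.337,0],[0.709,0.337,0]], "jaw": [0.55,0.55,0.55,0.55,0.55]}}

```text
time: 24.62
tool_pos: [0.3992, 0.2497, 0.0889]
tool_rot: [-3.134, 0.001, 2.009]
contact_force: [-0.3, -0.5, -0.4]
opening: 0.0621
grip_force: 15.0
```

Emit:
{"fn": "apply_moves", "kwargs": {"delta_pos": [[-0.008,0.016,0.004],[-0.008,0.016,0.004],[-0.008,0.016,0.004],[-0.008,0.016,0.004],[-0.008,0.016,0.004]], "dr": [[0.709,0.337,0],[0.709,0.337,0],[0.709,0.337,0],[0.709,0.337,0],[0.709,0.337,0]], "jaw": [0.55,0.55,0.55,0.55,0.55]}}

```text
time: 25.03
tool_pos: [0.3956, 0.2565, 0.0901]
tool_rot: [-3.131, -0.391, 2.007]
contact_force: [-0.1, 0.4, -0.7]
opening: 0.0617
grip_force: 15.0
```

Emit:
{"fn": "apply_moves", "kwargs": {"delta_pos": [[-0.007,0.014,0.01],[-0.007,0.014,0.01],[-0.007,0.014,0.01],[-0.007,0.014,0.01],[-0.007,0.014,0.01],[-0.007,0.014,0.01],[-0.007,0.014,0.01]], "dr": [[0.709,0.337,0],[0.709,0.337,0],[0.709,0.337,0],[0.709,0.337,0],[0.709,0.337,0],[0.709,0.337,0],[0.709,0.337,0]], "jaw": [0.55,0.55,0.55,0.55,0.55,0.55,0.55]}}

```text
time: 25.62
tool_pos: [0.3927, 0.264, 0.0961]
tool_rot: [-3.135, -0.782, 2.013]
contact_force: [-0.2, -0.2, -1.6]
opening: 0.0623
grip_force: 15.0
```

```bash
python3 - <<'E'
from plan import *
s=telemetry.observe();print(s['tool_pos'].round(4),s['tool_rot'].round(3),s['qpos'].round(2),s['opening'])
g=(.4005,.252)
show([((*g,.11),45,25.4),((*g,.0325),45,25.4)])
E
```

```text
[0.3927 0.264  0.0961] [-3.135 -0.782  2.013] [-0.03  0.59  1.86  0.73  1.23 -0.92] 0.06230581631632936
(0.4005, 0.252, 0.11) 45 dp [0.005, 0.0, 0.001] dr [0.011, -0.005, -0.007]
(0.4005, 0.252, 0.0325) 45 dp [0.0, 0.0, -0.194] dr [0.0, 0.0, 0.0]
```

Emit:
{"fn": "apply_moves", "kwargs": {"delta_pos": [[0,0,-0.06],[0,0,-0.12],[0,0,-0.17],[0,0,-0.192],[0,0,-0.192],[0,0,-0.192]], "dr": [[0.011,0,0],[0.011,0,0],[0.011,0,0],[0.011,0,0],[0.011,0,0],[0.011,0,0]], "jaw": [0.55,0.55,0.55,0.55,0.55,0.55]}}

```text
time: 26.12
tool_pos: [0.3936, 0.2636, 0.0198]
tool_rot: [-3.14, -0.789, 2.015]
contact_force: [-0.5, -0.2, -0.5]
opening: 0.062
grip_force: 15.0
```

Emit:
{"fn": "apply_moves", "kwargs": {"delta_pos": [[0,0,0],[0,0,0],[0,0,0],[0,0,0],[0,0,0],[0,0,0],[0,0,0]], "dr": [[0,0,0],[0,0,0],[0,0,0],[0,0,0],[0,0,0],[0,0,0],[0,0,0]], "jaw": [1,1,1,1,1,1,1]}}

```text
time: 26.7
tool_pos: [0.3938, 0.263, 0.0192]
tool_rot: [-3.14, -0.79, 2.013]
contact_force: [0.4, 0.4, -0.3]
opening: 0.0916
grip_force: 0.0
```

Emit:
{"fn": "apply_moves", "kwargs": {"delta_pos": [[0,0,0.08],[0,0,0.16],[0,0,0.24],[0,0,0.24],[0,0,0.24]], "dr": [[0,0,0],[0,0,0],[0,0,0],[0,0,0],[0,0,0]], "jaw": [1,1,1,1,1]}}

```text
time: 27.12
tool_pos: [0.3945, 0.263, 0.1163]
tool_rot: [3.139, -0.788, 2.017]
contact_force: [0.1, 0.7, -0.5]
opening: 0.0921
grip_force: 0.0
```

Emit:
{"fn": "apply_moves", "kwargs": {"delta_pos": [[0.007,-0.014,-0.01],[0.007,-0.014,-0.01],[0.007,-0.014,-0.01],[0.007,-0.014,-0.01],[0.007,-0.014,-0.01]], "dr": [[-0.709,-0.337,0],[-0.709,-0.337,0],[-0.709,-0.337,0],[-0.709,-0.337,0],[-0.709,-0.337,0]], "jaw": [1,1,1,1,1]}}

```text
time: 27.53
tool_pos: [0.3953, 0.2585, 0.111]
tool_rot: [-3.14, -0.398, 2.018]
contact_force: [-0.7, -0.3, -0.2]
opening: 0.0918
grip_force: 0.0
```

Emit:
{"fn": "apply_moves", "kwargs": {"delta_pos": [[0.008,-0.016,-0.004],[0.008,-0.016,-0.004],[0.008,-0.016,-0.004],[0.008,-0.016,-0.004],[0.008,-0.016,-0.004]], "dr": [[-0.709,-0.337,0],[-0.709,-0.337,0],[-0.709,-0.337,0],[-0.709,-0.337,0],[-0.709,-0.337,0]], "jaw": [1,1,1,1,1]}}

```text
time: 27.95
tool_pos: [0.3982, 0.2515, 0.1081]
tool_rot: [-3.136, -0.007, 2.017]
contact_force: [-0.7, -0.1, 0.8]
opening: 0.0915
grip_force: 0.0
```

Emit:
{"fn": "apply_moves", "kwargs": {"delta_pos": [[0.008,-0.016,0.004],[0.008,-0.016,0.004],[0.008,-0.016,0.004],[0.008,-0.016,0.004],[0.008,-0.016,0.004]], "dr": [[-0.709,-0.337,0],[-0.709,-0.337,0],[-0.709,-0.337,0],[-0.709,-0.337,0],[-0.709,-0.337,0]], "jaw": [1,1,1,1,1]}}

```text
time: 28.37
tool_pos: [0.4016, 0.2442, 0.109]
tool_rot: [-3.133, 0.385, 2.018]
contact_force: [-0.5, -0.3, -0.3]
opening: 0.0917
grip_force: 0.0
```

Emit:
{"fn": "apply_moves", "kwargs": {"delta_pos": [[0.007,-0.014,0.01],[0.007,-0.014,0.01],[0.007,-0.014,0.01],[0.007,-0.014,0.01],[0.007,-0.014,0.01],[0.007,-0.014,0.01],[0.007,-0.014,0.01]], "dr": [[-0.709,-0.337,0],[-0.709,-0.337,0],[-0.709,-0.337,0],[-0.709,-0.337,0],[-0.709,-0.337,0],[-0.709,-0.337,0],[-0.709,-0.337,0]], "jaw": [1,1,1,1,1,1,1]}}

```text
time: 28.95
tool_pos: [0.4062, 0.2379, 0.1154]
tool_rot: [-3.14, 0.776, 2.012]
contact_force: [0.7, 0.3, -0.1]
opening: 0.0918
grip_force: 0.0
```

```bash
cat > lie.py <<'E'
from plan import *
import sys
def lie(tag,g,th):
    """where does a lying cup (mouth to +t) sit: blue silhouette column limits and rows under the wrist camera against prediction"""
    s=telemetry.observe();m=eyes.camera_model('wrist');w=eyes.read_camera('wrist').astype(int)
    save(tag,w.astype(np.uint8))
    print(s['tool_pos'].round(4),s['tool_rot'].round(3),s['qpos'].round(2))
    t=np.array([-np.sin(np.radians(th)),np.cos(np.radians(th)),0])
    b=((w[...,2]-w[...,0]>30)&(w[...,2]>1.5*w[...,0])).astype(np.uint8); b[195:]=0
    n,l,st,c=cv2.connectedComponentsWithStats(b); i=1+np.argmax(st[1:,4]); print('blue box',st[i])
    for d in (-.005,0,.005):
        G=np.array([*g,0])+d*t
        r=proj(m,np.array([G+.027*t,G-.027*t+[0,0,.062]]),s); print(d,'rim bottom',r[0].round(1),'base top',r[1].round(1))
    show([((*g,.031),-45,th)])
if __name__=='__main__': lie(sys.argv[1],(float(sys.argv[2]),float(sys.argv[3])),float(sys.argv[4]))
E
python3 lie.py w8 .3985 .2519 25.4
```

```text
[0.4062 0.2379 0.1154] [-3.14   0.776  2.012] [ 0.81  0.61  1.72 -0.76  1.26  0.78]
blue box [ 206   57   96  112 8755]
-0.005 rim bottom [252.7  65.4] base top [253.  174.4]
0 rim bottom [252.7  59.3] base top [252.9 170.8]
0.005 rim bottom [252.6  52.9] base top [252.9 166.9]
(0.3985, 0.2519, 0.031) -45 dp [-0.005, 0.005, -0.245] dr [-0.015, -0.008, 0.007]
```

```bash
python3 - <<'E'
from plan import *
show([((.43,.21,.13),-22.5,18),((.48,.165,.13),0,12),((.53,.12,.13),22.5,6),((.588,.085,.13),45,0),((.588,.085,.034),45,0)],((.3985,.252,.13),-45,25.4))
E
```

```text
(0.43, 0.21, 0.13) -22.5 dp [0.07, -0.092, -0.01] dr [0.73, 0.291, -0.255]
(0.48, 0.165, 0.13) 0 dp [0.119, -0.095, -0.004] dr [0.759, 0.203, -0.207]
(0.53, 0.12, 0.13) 22.5 dp [0.123, -0.094, 0.004] dr [0.776, 0.123, -0.207]
(0.588, 0.085, 0.13) 45 dp [0.147, -0.072, 0.01] dr [0.785, 0.041, -0.207]
(0.588, 0.085, 0.034) 45 dp [0.0, 0.0, -0.24] dr [0.0, 0.0, 0.0]
```

Emit:
{"fn": "apply_moves", "kwargs": {"delta_pos": [[-0.005,0.007,-0.08],[-0.005,0.007,-0.16],[-0.005,0.007,-0.22],[-0.005,0.007,-0.244],[-0.005,0.007,-0.244],[-0.005,0.007,-0.244]], "dr": [[-0.015,-0.008,0.007],[-0.015,-0.008,0.007],[-0.015,-0.008,0.007],[-0.015,-0.008,0.007],[-0.015,-0.008,0.007],[-0.015,-0.008,0.007]], "jaw": [1,1,1,1,1,1]}}

```text
time: 29.5
tool_pos: [0.4042, 0.2416, 0.0184]
tool_rot: [3.141, 0.788, 2.015]
contact_force: [-0.1, -0.8, 0.4]
opening: 0.0915
grip_force: 0.0
```

Emit:
{"fn": "apply_moves", "kwargs": {"delta_pos": [[0,0,0],[0,0,0],[0,0,0],[0,0,0],[0,0,0],[0,0,0],[0,0,0]], "dr": [[0,0,0],[0,0,0],[0,0,0],[0,0,0],[0,0,0],[0,0,0],[0,0,0]], "jaw": [0.55,0.55,0.55,0.55,0.55,0.55,0.55], "force": 15}}

```text
time: 30.08
tool_pos: [0.4039, 0.242, 0.018]
tool_rot: [3.14, 0.789, 2.016]
contact_force: [-1.2, 1.5, 5.2]
opening: 0.0622
grip_force: 15.0
```

Emit:
{"fn": "apply_moves", "kwargs": {"delta_pos": [[0,0,0.06],[0,0,0.12],[0,0,0.18],[0,0,0.248],[0,0,0.248],[0,0,0.248]], "dr": [[0,0,0],[0,0,0],[0,0,0],[0,0,0],[0,0,0],[0,0,0]], "jaw": [0.55,0.55,0.55,0.55,0.55,0.55]}}

```text
time: 30.58
tool_pos: [0.404, 0.2423, 0.1174]
tool_rot: [3.138, 0.787, 2.014]
contact_force: [0.8, 0.1, -1.1]
opening: 0.0618
grip_force: 15.0
```

Emit:
{"fn": "apply_moves", "kwargs": {"delta_pos": [[0.07,-0.092,-0.01],[0.07,-0.092,-0.01],[0.07,-0.092,-0.01],[0.07,-0.092,-0.01],[0.07,-0.092,-0.01],[0.07,-0.092,-0.01]], "dr": [[0.73,0.291,-0.255],[0.73,0.291,-0.255],[0.73,0.291,-0.255],[0.73,0.291,-0.255],[0.73,0.291,-0.255],[0.73,0.291,-0.255]], "jaw": [0.55,0.55,0.55,0.55,0.55,0.55]}}

```text
time: 31.08
tool_pos: [0.4313, 0.204, 0.1117]
tool_rot: [-3.14, 0.397, 1.886]
contact_force: [-0.9, 0.3, -0.9]
opening: 0.0622
grip_force: 15.0
```

Emit:
{"fn": "apply_moves", "kwargs": {"delta_pos": [[0.119,-0.095,-0.004],[0.119,-0.095,-0.004],[0.119,-0.095,-0.004],[0.119,-0.095,-0.004],[0.119,-0.095,-0.004],[0.119,-0.095,-0.004]], "dr": [[0.759,0.203,-0.207],[0.759,0.203,-0.207],[0.759,0.203,-0.207],[0.759,0.203,-0.207],[0.759,0.203,-0.207],[0.759,0.203,-0.207]], "jaw": [0.55,0.55,0.55,0.55,0.55,0.55]}}

```text
time: 31.58
tool_pos: [0.4783, 0.1669, 0.1098]
tool_rot: [-3.14, 0.005, 1.782]
contact_force: [-0.2, 0.0, -1.4]
opening: 0.0619
grip_force: 15.0
```

Emit:
{"fn": "apply_moves", "kwargs": {"delta_pos": [[0.123,-0.094,0.004],[0.123,-0.094,0.004],[0.123,-0.094,0.004],[0.123,-0.094,0.004],[0.123,-0.094,0.004],[0.123,-0.094,0.004]], "dr": [[0.776,0.123,-0.207],[0.776,0.123,-0.207],[0.776,0.123,-0.207],[0.776,0.123,-0.207],[0.776,0.123,-0.207],[0.776,0.123,-0.207]], "jaw": [0.55,0.55,0.55,0.55,0.55,0.55]}}

```text
time: 32.08
tool_pos: [0.5275, 0.1301, 0.1116]
tool_rot: [-3.141, -0.387, 1.678]
contact_force: [-0.2, 0.1, -1.3]
opening: 0.062
grip_force: 15.0
```

Emit:
{"fn": "apply_moves", "kwargs": {"delta_pos": [[0.147,-0.072,0.01],[0.147,-0.072,0.01],[0.147,-0.072,0.01],[0.147,-0.072,0.01],[0.147,-0.072,0.01],[0.147,-0.072,0.01],[0.147,-0.072,0.01]], "dr": [[0.785,0.041,-0.207],[0.785,0.041,-0.207],[0.785,0.041,-0.207],[0.785,0.041,-0.207],[0.785,0.041,-0.207],[0.785,0.041,-0.207],[0.785,0.041,-0.207]], "jaw": [0.55,0.55,0.55,0.55,0.55,0.55,0.55]}}

```text
time: 32.67
tool_pos: [0.5868, 0.1025, 0.1173]
tool_rot: [3.138, -0.779, 1.577]
contact_force: [0.1, 0.2, -1.1]
opening: 0.0622
grip_force: 15.0
```

```bash
python3 - <<'E'
from plan import *
s=telemetry.observe();print(s['tool_pos'].round(4),s['tool_rot'].round(3),s['qpos'].round(2),s['opening'])
show([((.588,.085,.13),45,0),((.588,.085,.034),45,0)])
t=eyes.read_camera('top');save('t9',cv2.resize(t[150:290,60:360],(750,350)))
E
```

```text
[0.5868 0.1025 0.1173] [ 3.138 -0.779  1.577] [-0.33  0.69  1.54  0.76  1.31 -0.69] 0.062187922774813796
(0.588, 0.085, 0.13) 45 dp [0.003, -0.01, -0.002] dr [0.012, 0.006, -0.007]
(0.588, 0.085, 0.034) 45 dp [0.0, 0.0, -0.24] dr [0.0, 0.0, 0.0]
```

View pics/t9.png

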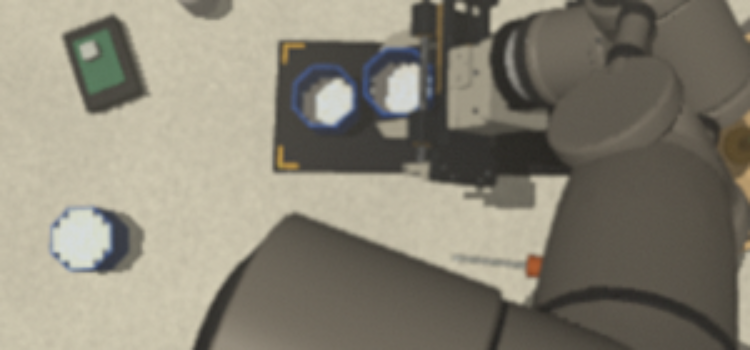

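Cup B hangs mouth-up over the board beside cup C, and cup A is untouched at (82,238). I'll place B.

Emit:
{"fn": "apply_moves", "kwargs": {"delta_pos": [[0.003,-0.01,-0.06],[0.003,-0.01,-0.12],[0.003,-0.01,-0.18],[0.003,-0.01,-0.23],[0.003,-0.01,-0.242],[0.003,-0.01,-0.242],[0.003,-0.01,-0.242]], "dr": [[0.012,0.006,-0.007],[0.012,0.006,-0.007],[0.012,0.006,-0.007],[0.012,0.006,-0.007],[0.012,0.006,-0.007],[0.012,0.006,-0.007],[0.012,0.006,-0.007]], "jaw": [0.55,0.55,0.55,0.55,0.55,0.55,0.55]}}

```text
time: 33.3
tool_pos: [0.5887, 0.0975, 0.0208]
tool_rot: [3.141, -0.787, 1.569]
contact_force: [0.5, -0.1, -1.2]
opening: 0.0619
grip_force: 15.0
```

Emit:
{"fn": "apply_moves", "kwargs": {"delta_pos": [[0,0,0],[0,0,0],[0,0,0],[0,0,0],[0,0,0],[0,0,0],[0,0,0]], "dr": [[0,0,0],[0,0,0],[0,0,0],[0,0,0],[0,0,0],[0,0,0],[0,0,0]], "jaw": [1,1,1,1,1,1,1]}}

```text
time: 33.88
tool_pos: [0.5885, 0.0966, 0.02]
tool_rot: [-3.141, -0.788, 1.566]
contact_force: [0.1, 1.0, -0.3]
opening: 0.0918
grip_force: 0.0
```

Emit:
{"fn": "apply_moves", "kwargs": {"delta_pos": [[0,0,0.08],[0,0,0.16],[0,0,0.24],[0,0,0.35],[0,0,0.35],[0,0,0.35]], "dr": [[0,0,0],[0,0,0],[0,0,0],[0,0,0],[0,0,0],[0,0,0]], "jaw": [1,1,1,1,1,1]}}

```text
time: 34.38
tool_pos: [0.5896, 0.0963, 0.1625]
tool_rot: [3.134, -0.786, 1.572]
contact_force: [-0.6, -0.2, -1.5]
opening: 0.0915
grip_force: 0.0
```

```bash
python3 - <<'E'
from plan import *
g=(.44,.401)
show([((.54,.17,.2),22,12),((.50,.25,.2),0,24),((.46,.33,.2),-22,36),((*g,.17),-35,47.6),((*g,.12),-45,47.6)])
print()
show([((*g,.11),b,47.6) for b in (-22.5,0,22.5,45)],((*g,.11),-45,47.6))
E
```

```text
(0.54, 0.17, 0.2) 22 dp [-0.128, 0.202, 0.05] dr [-0.803, -0.073, 0.419]
(0.5, 0.25, 0.2) 0 dp [-0.096, 0.183, -0.003] dr [-0.732, -0.238, 0.414]
(0.46, 0.33, 0.2) -22 dp [-0.09, 0.186, 0.003] dr [-0.666, -0.385, 0.414]
(0.44, 0.401, 0.17) -35 dp [-0.04, 0.174, -0.07] dr [-0.339, -0.303, 0.403]
(0.44, 0.401, 0.12) -45 dp [0.005, -0.004, -0.12] dr [-0.235, -0.258, 0.0]

(0.44, 0.401, 0.11) -22.5 dp [-0.011, 0.01, -0.01] dr [0.53, 0.58, 0.0]
(0.44, 0.401, 0.11) 0 dp [-0.013, 0.012, -0.004] dr [0.53, 0.58, -0.0]
(0.44, 0.401, 0.11) 22.5 dp [-0.013, 0.012, 0.004] dr [0.53, 0.58, 0.0]
(0.44, 0.401, 0.11) 45 dp [-0.011, 0.01, 0.01] dr [0.53, 0.58, 0.0]
```

Emit:
{"fn": "apply_moves", "kwargs": {"delta_pos": [[-0.128,0.202,0.05],[-0.128,0.202,0.05],[-0.128,0.202,0.05],[-0.128,0.202,0.05],[-0.128,0.202,0.05],[-0.128,0.202,0.05]], "dr": [[-0.803,-0.073,0.419],[-0.803,-0.073,0.419],[-0.803,-0.073,0.419],[-0.803,-0.073,0.419],[-0.803,-0.073,0.419],[-0.803,-0.073,0.419]], "jaw": [1,1,1,1,1,1]}}

```text
time: 34.88
tool_pos: [0.5367, 0.1784, 0.1789]
tool_rot: [-3.135, -0.388, 1.777]
contact_force: [-0.3, -0.6, 0.1]
opening: 0.0917
grip_force: 0.0
```

Emit:
{"fn": "apply_moves", "kwargs": {"delta_pos": [[-0.096,0.183,-0.003],[-0.096,0.183,-0.003],[-0.096,0.183,-0.003],[-0.096,0.183,-0.003],[-0.096,0.183,-0.003],[-0.096,0.183,-0.003]], "dr": [[-0.732,-0.238,0.414],[-0.732,-0.238,0.414],[-0.732,-0.238,0.414],[-0.732,-0.238,0.414],[-0.732,-0.238,0.414],[-0.732,-0.238,0.414]], "jaw": [1,1,1,1,1,1]}}

```text
time: 35.38
tool_pos: [0.4984, 0.25, 0.1769]
tool_rot: [-3.134, -0.005, 1.984]
contact_force: [-0.3, -0.2, 0.3]
opening: 0.0915
grip_force: 0.0
```

Emit:
{"fn": "apply_moves", "kwargs": {"delta_pos": [[-0.09,0.186,0.003],[-0.09,0.186,0.003],[-0.09,0.186,0.003],[-0.09,0.186,0.003],[-0.09,0.186,0.003],[-0.09,0.186,0.003]], "dr": [[-0.666,-0.385,0.414],[-0.666,-0.385,0.414],[-0.666,-0.385,0.414],[-0.666,-0.385,0.414],[-0.666,-0.385,0.414],[-0.666,-0.385,0.414]], "jaw": [1,1,1,1,1,1]}}

```text
time: 35.88
tool_pos: [0.4629, 0.3237, 0.1784]
tool_rot: [-3.136, 0.379, 2.193]
contact_force: [0.8, -0.4, -0.2]
opening: 0.0914
grip_force: 0.0
```

Emit:
{"fn": "apply_moves", "kwargs": {"delta_pos": [[-0.04,0.174,-0.07],[-0.04,0.174,-0.07],[-0.04,0.174,-0.07],[-0.04,0.174,-0.07],[-0.04,0.174,-0.07],[-0.04,0.174,-0.07]], "dr": [[-0.339,-0.303,0.403],[-0.339,-0.303,0.403],[-0.339,-0.303,0.403],[-0.339,-0.303,0.403],[-0.339,-0.303,0.403],[-0.339,-0.303,0.403]], "jaw": [1,1,1,1,1,1]}}

```text
time: 36.38
tool_pos: [0.4486, 0.3929, 0.1527]
tool_rot: [3.141, 0.607, 2.391]
contact_force: [1.5, 0.1, 0.9]
opening: 0.0918
grip_force: 0.0
```

Emit:
{"fn": "apply_moves", "kwargs": {"delta_pos": [[0.005,-0.004,-0.12],[0.005,-0.004,-0.12],[0.005,-0.004,-0.12],[0.005,-0.004,-0.12],[0.005,-0.004,-0.12],[0.005,-0.004,-0.12]], "dr": [[-0.235,-0.258,0],[-0.235,-0.258,0],[-0.235,-0.258,0],[-0.235,-0.258,0],[-0.235,-0.258,0],[-0.235,-0.258,0]], "jaw": [1,1,1,1,1,1]}}

```text
time: 36.88
tool_pos: [0.4505, 0.3931, 0.1068]
tool_rot: [3.134, 0.782, 2.389]
contact_force: [-0.5, -0.5, -0.6]
opening: 0.0917
grip_force: 0.0
```

```bash
python3 look.py w10 .44 .401 47.6
```

```text
[0.4505 0.3931 0.1068] [3.134 0.782 2.389] [ 0.96  0.73  1.5  -0.84  1.21  0.58]
(0.44, 0.401, 0.12) -45 dp [-0.0, -0.003, 0.001] dr [-0.011, 0.001, 0.013]
(0.44, 0.401, 0.029) -45 dp [0.0, 0.0, -0.227] dr [0.0, 0.0, 0.0]
```

View pics/w10.png

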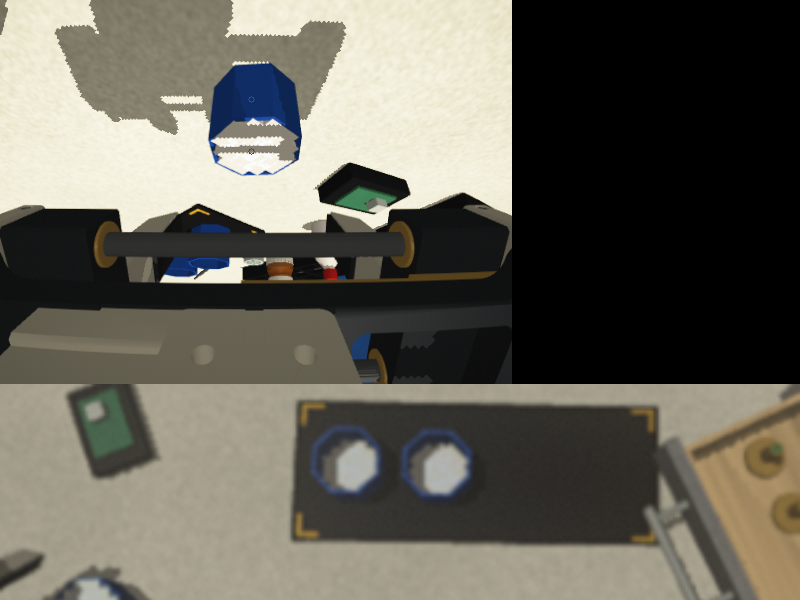

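Both flipped cups stand on the board, and cup A is between the fingers, about 3 px right of centre. I'll flip A.

Emit:
{"fn": "apply_moves", "kwargs": {"delta_pos": [[0.002,0,-0.08],[0.002,0,-0.16],[0.002,0,-0.226],[0.002,0,-0.226],[0.002,0,-0.226]], "dr": [[0,0,0],[0,0,0],[0,0,0],[0,0,0],[0,0,0]], "jaw": [1,1,1,1,1]}}

```text
time: 37.4
tool_pos: [0.4499, 0.3926, 0.0138]
tool_rot: [-3.14, 0.784, 2.397]
contact_force: [0.2, 0.3, 0.5]
opening: 0.0918
grip_force: 0.0
```

Emit:
{"fn": "apply_moves", "kwargs": {"delta_pos": [[0,0,0],[0,0,0],[0,0,0],[0,0,0],[0,0,0],[0,0,0],[0,0,0],[0,0,0]], "dr": [[0,0,0],[0,0,0],[0,0,0],[0,0,0],[0,0,0],[0,0,0],[0,0,0],[0,0,0]], "jaw": [0.55,0.55,0.55,0.55,0.55,0.55,0.55,0.55], "force": 15}}

```text
time: 38.07
tool_pos: [0.45, 0.3934, 0.0146]
tool_rot: [3.14, 0.784, 2.395]
contact_force: [-0.9, 1.0, 5.8]
opening: 0.0624
grip_force: 15.0
```

Emit:
{"fn": "apply_moves", "kwargs": {"delta_pos": [[0,0,0.05],[0,0,0.1],[0,0,0.15],[0,0,0.203],[0,0,0.203],[0,0,0.203]], "dr": [[0,0,0],[0,0,0],[0,0,0],[0,0,0],[0,0,0],[0,0,0]], "jaw": [0.55,0.55,0.55,0.55,0.55,0.55]}}

```text
time: 38.57
tool_pos: [0.4498, 0.3934, 0.0954]
tool_rot: [3.139, 0.783, 2.394]
contact_force: [0.7, 0.6, -1.0]
opening: 0.0628
grip_force: 15.0
```

Emit:
{"fn": "apply_moves", "kwargs": {"delta_pos": [[-0.011,0.01,-0.01],[-0.011,0.01,-0.01],[-0.011,0.01,-0.01],[-0.011,0.01,-0.01],[-0.011,0.01,-0.01]], "dr": [[0.53,0.58,0],[0.53,0.58,0],[0.53,0.58,0],[0.53,0.58,0],[0.53,0.58,0]], "jaw": [0.55,0.55,0.55,0.55,0.55]}}

```text
time: 38.98
tool_pos: [0.4464, 0.3953, 0.0905]
tool_rot: [-3.139, 0.392, 2.394]
contact_force: [-0.5, 0.2, -0.4]
opening: 0.0626
grip_force: 15.0
```

Emit:
{"fn": "apply_moves", "kwargs": {"delta_pos": [[-0.013,0.012,-0.004],[-0.013,0.012,-0.004],[-0.013,0.012,-0.004],[-0.013,0.012,-0.004],[-0.013,0.012,-0.004]], "dr": [[0.53,0.58,0],[0.53,0.58,0],[0.53,0.58,0],[0.53,0.58,0],[0.53,0.58,0]], "jaw": [0.55,0.55,0.55,0.55,0.55]}}

```text
time: 39.4
tool_pos: [0.4401, 0.4, 0.0873]
tool_rot: [-3.133, 0.001, 2.395]
contact_force: [0.0, -0.5, -0.1]
opening: 0.0625
grip_force: 15.0
```

Emit:
{"fn": "apply_moves", "kwargs": {"delta_pos": [[-0.013,0.012,0.004],[-0.013,0.012,0.004],[-0.013,0.012,0.004],[-0.013,0.012,0.004],[-0.013,0.012,0.004]], "dr": [[0.53,0.58,0],[0.53,0.58,0],[0.53,0.58,0],[0.53,0.58,0],[0.53,0.58,0]], "jaw": [0.55,0.55,0.55,0.55,0.55]}}

```text
time: 39.82
tool_pos: [0.4339, 0.4053, 0.0882]
tool_rot: [-3.129, -0.392, 2.393]
contact_force: [-0.3, 0.5, -1.0]
opening: 0.0621
grip_force: 15.0
```

Emit:
{"fn": "apply_moves", "kwargs": {"delta_pos": [[-0.011,0.01,0.01],[-0.011,0.01,0.01],[-0.011,0.01,0.01],[-0.011,0.01,0.01],[-0.011,0.01,0.01],[-0.011,0.01,0.01],[-0.011,0.01,0.01]], "dr": [[0.53,0.58,0],[0.53,0.58,0],[0.53,0.58,0],[0.53,0.58,0],[0.53,0.58,0],[0.53,0.58,0],[0.53,0.58,0]], "jaw": [0.55,0.55,0.55,0.55,0.55,0.55,0.55]}}

```text
time: 40.4
tool_pos: [0.4293, 0.4117, 0.0953]
tool_rot: [-3.134, -0.784, 2.399]
contact_force: [-0.4, -0.2, -0.2]
opening: 0.0627
grip_force: 15.0
```

```bash
python3 - <<'E'
from plan import *
s=telemetry.observe();print(s['tool_pos'].round(4),s['tool_rot'].round(3),s['qpos'].round(2),s['opening'])
g=(.44,.401)
show([((*g,.11),45,47.6),((*g,.0325),45,47.6)])
E
```

```text
[0.4293 0.4117 0.0953] [-3.134 -0.784  2.399] [ 0.3   0.8   1.38  0.65  1.46 -0.78] 0.0627301133781702
(0.44, 0.401, 0.11) 45 dp [0.002, -0.004, 0.003] dr [0.01, -0.004, -0.005]
(0.44, 0.401, 0.0325) 45 dp [0.0, 0.0, -0.194] dr [0.0, 0.0, 0.0]
```

Emit:
{"fn": "apply_moves", "kwargs": {"delta_pos": [[0,0,-0.06],[0,0,-0.12],[0,0,-0.17],[0,0,-0.19],[0,0,-0.19],[0,0,-0.19]], "dr": [[0,0,0],[0,0,0],[0,0,0],[0,0,0],[0,0,0],[0,0,0]], "jaw": [0.55,0.55,0.55,0.55,0.55,0.55]}}

```text
time: 40.9
tool_pos: [0.4304, 0.4112, 0.0197]
tool_rot: [-3.136, -0.786, 2.398]
contact_force: [0.5, -0.0, -0.3]
opening: 0.0624
grip_force: 15.0
```

Emit:
{"fn": "apply_moves", "kwargs": {"delta_pos": [[0,0,0],[0,0,0],[0,0,0],[0,0,0],[0,0,0],[0,0,0],[0,0,0]], "dr": [[0,0,0],[0,0,0],[0,0,0],[0,0,0],[0,0,0],[0,0,0],[0,0,0]], "jaw": [1,1,1,1,1,1,1]}}

```text
time: 41.48
tool_pos: [0.4306, 0.4106, 0.0188]
tool_rot: [-3.135, -0.788, 2.396]
contact_force: [-0.4, -0.7, 0.6]
opening: 0.0918
grip_force: 0.0
```

Emit:
{"fn": "apply_moves", "kwargs": {"delta_pos": [[0,0,0.08],[0,0,0.16],[0,0,0.24],[0,0,0.24],[0,0,0.24]], "dr": [[0,0,0],[0,0,0],[0,0,0],[0,0,0],[0,0,0]], "jaw": [1,1,1,1,1]}}

```text
time: 41.9
tool_pos: [0.4314, 0.4109, 0.1164]
tool_rot: [-3.14, -0.785, 2.4]
contact_force: [0.7, -0.5, 0.5]
opening: 0.0917
grip_force: 0.0
```

Emit:
{"fn": "apply_moves", "kwargs": {"delta_pos": [[0.011,-0.01,-0.01],[0.011,-0.01,-0.01],[0.011,-0.01,-0.01],[0.011,-0.01,-0.01],[0.011,-0.01,-0.01]], "dr": [[-0.53,-0.58,0],[-0.53,-0.58,0],[-0.53,-0.58,0],[-0.53,-0.58,0],[-0.53,-0.58,0]], "jaw": [1,1,1,1,1]}}

```text
time: 42.32
tool_pos: [0.4332, 0.4076, 0.1107]
tool_rot: [-3.136, -0.397, 2.401]
contact_force: [0.0, -0.5, -0.0]
opening: 0.0917
grip_force: 0.0
```

Emit:
{"fn": "apply_moves", "kwargs": {"delta_pos": [[0.013,-0.012,-0.004],[0.013,-0.012,-0.004],[0.013,-0.012,-0.004],[0.013,-0.012,-0.004],[0.013,-0.012,-0.004]], "dr": [[-0.53,-0.58,0],[-0.53,-0.58,0],[-0.53,-0.58,0],[-0.53,-0.58,0],[-0.53,-0.58,0]], "jaw": [1,1,1,1,1]}}

```text
time: 42.73
tool_pos: [0.4385, 0.402, 0.1075]
tool_rot: [-3.134, -0.006, 2.4]
contact_force: [-0.6, 0.0, 0.3]
opening: 0.0917
grip_force: 0.0
```

Emit:
{"fn": "apply_moves", "kwargs": {"delta_pos": [[0.013,-0.012,0.004],[0.013,-0.012,0.004],[0.013,-0.012,0.004],[0.013,-0.012,0.004],[0.013,-0.012,0.004]], "dr": [[-0.53,-0.58,0],[-0.53,-0.58,0],[-0.53,-0.58,0],[-0.53,-0.58,0],[-0.53,-0.58,0]], "jaw": [1,1,1,1,1]}}

```text
time: 43.15
tool_pos: [0.4441, 0.3963, 0.1083]
tool_rot: [-3.133, 0.387, 2.401]
contact_force: [0.2, -0.2, 0.3]
opening: 0.0916
grip_force: 0.0
```

Emit:
{"fn": "apply_moves", "kwargs": {"delta_pos": [[0.011,-0.01,0.01],[0.011,-0.01,0.01],[0.011,-0.01,0.01],[0.011,-0.01,0.01],[0.011,-0.01,0.01],[0.011,-0.01,0.01],[0.011,-0.01,0.01]], "dr": [[-0.53,-0.58,0],[-0.53,-0.58,0],[-0.53,-0.58,0],[-0.53,-0.58,0],[-0.53,-0.58,0],[-0.53,-0.58,0],[-0.53,-0.58,0]], "jaw": [1,1,1,1,1,1,1]}}

```text
time: 43.73
tool_pos: [0.451, 0.392, 0.1153]
tool_rot: [3.141, 0.78, 2.393]
contact_force: [-0.2, -0.3, 0.6]
opening: 0.0921
grip_force: 0.0
```

```bash
python3 lie.py w11 .439 .4027 47.6
python3 - <<'E'
from plan import *
print()
show([((.49,.32,.14),-30,36),((.51,.24,.16),-12,27),((.47,.15,.16),8,18),((.52,.06,.16),27,8),((.588,0,.13),45,0),((.588,0,.034),45,0)],((.439,.4027,.13),-45,47.6))
E
```

```text
[0.451  0.392  0.1153] [3.141 0.78  2.393] [ 0.96  0.72  1.49 -0.84  1.22  0.56]
blue box [ 207   59   95  111 8629]
-0.005 rim bottom [253.3  65.1] base top [254.  174.4]
0 rim bottom [253.3  58.9] base top [254.  170.7]
0.005 rim bottom [253.2  52.6] base top [253.9 166.9]
(0.439, 0.4027, 0.031) -45 dp [-0.005, 0.004, -0.245] dr [-0.008, -0.005, 0.016]

(0.49, 0.32, 0.14) -30 dp [0.117, -0.203, 0.017] dr [0.391, 0.35, -0.403]
(0.51, 0.24, 0.16) -12 dp [0.041, -0.19, 0.045] dr [0.536, 0.329, -0.312]
(0.47, 0.15, 0.16) 8 dp [-0.107, -0.21, -0.001] dr [0.646, 0.267, -0.311]
(0.52, 0.06, 0.16) 27 dp [0.124, -0.21, 0.005] dr [0.647, 0.149, -0.346]
(0.588, 0, 0.13) 45 dp [0.173, -0.138, -0.066] dr [0.627, 0.044, -0.277]
(0.588, 0, 0.034) 45 dp [0.0, 0.0, -0.24] dr [0.0, 0.0, 0.0]
```

Emit:
{"fn": "apply_moves", "kwargs": {"delta_pos": [[-0.005,0.004,-0.08],[-0.005,0.004,-0.16],[-0.005,0.004,-0.22],[-0.005,0.004,-0.244],[-0.005,0.004,-0.244],[-0.005,0.004,-0.244]], "dr": [[-0.008,-0.005,0.016],[-0.008,-0.005,0.016],[-0.008,-0.005,0.016],[-0.008,-0.005,0.016],[-0.008,-0.005,0.016],[-0.008,-0.005,0.016]], "jaw": [1,1,1,1,1,1]}}

```text
time: 44.28
tool_pos: [0.4485, 0.3945, 0.0182]
tool_rot: [-3.141, 0.788, 2.404]
contact_force: [-0.8, 0.2, 0.1]
opening: 0.0921
grip_force: 0.0
```

Emit:
{"fn": "apply_moves", "kwargs": {"delta_pos": [[0,0,0],[0,0,0],[0,0,0],[0,0,0],[0,0,0],[0,0,0],[0,0,0]], "dr": [[0,0,0],[0,0,0],[0,0,0],[0,0,0],[0,0,0],[0,0,0],[0,0,0]], "jaw": [0.55,0.55,0.55,0.55,0.55,0.55,0.55], "force": 15}}

```text
time: 44.87
tool_pos: [0.4478, 0.3949, 0.0177]
tool_rot: [-3.141, 0.789, 2.405]
contact_force: [-0.9, 1.0, 4.5]
opening: 0.0618
grip_force: 15.0
```

Emit:
{"fn": "apply_moves", "kwargs": {"delta_pos": [[0,0,0.06],[0,0,0.12],[0,0,0.18],[0,0,0.248],[0,0,0.248],[0,0,0.248]], "dr": [[0,0,0],[0,0,0],[0,0,0],[0,0,0],[0,0,0],[0,0,0]], "jaw": [0.55,0.55,0.55,0.55,0.55,0.55]}}

```text
time: 45.37
tool_pos: [0.448, 0.3952, 0.1176]
tool_rot: [3.139, 0.787, 2.403]
contact_force: [0.7, -0.1, -0.7]
opening: 0.0617
grip_force: 15.0
```

Emit:
{"fn": "apply_moves", "kwargs": {"delta_pos": [[0.117,-0.203,0.017],[0.117,-0.203,0.017],[0.117,-0.203,0.017],[0.117,-0.203,0.017],[0.117,-0.203,0.017],[0.117,-0.203,0.017]], "dr": [[0.391,0.35,-0.403],[0.391,0.35,-0.403],[0.391,0.35,-0.403],[0.391,0.35,-0.403],[0.391,0.35,-0.403],[0.391,0.35,-0.403]], "jaw": [0.55,0.55,0.55,0.55,0.55,0.55]}}

```text
time: 45.87
tool_pos: [0.4936, 0.3132, 0.1216]
tool_rot: [-3.138, 0.527, 2.204]
contact_force: [-0.5, -0.8, -1.7]
opening: 0.0621
grip_force: 15.0
```

Emit:
{"fn": "apply_moves", "kwargs": {"delta_pos": [[0.041,-0.19,0.045],[0.041,-0.19,0.045],[0.041,-0.19,0.045],[0.041,-0.19,0.045],[0.041,-0.19,0.045],[0.041,-0.19,0.045]], "dr": [[0.536,0.329,-0.312],[0.536,0.329,-0.312],[0.536,0.329,-0.312],[0.536,0.329,-0.312],[0.536,0.329,-0.312],[0.536,0.329,-0.312]], "jaw": [0.55,0.55,0.55,0.55,0.55,0.55]}}

```text
time: 46.37
tool_pos: [0.5094, 0.2385, 0.1398]
tool_rot: [-3.139, 0.214, 2.049]
contact_force: [-1.1, 0.3, -0.3]
opening: 0.0616
grip_force: 15.0
```

Emit:
{"fn": "apply_moves", "kwargs": {"delta_pos": [[-0.107,-0.21,0],[-0.107,-0.21,0],[-0.107,-0.21,0],[-0.107,-0.21,0],[-0.107,-0.21,0],[-0.107,-0.21,0]], "dr": [[0.646,0.267,-0.311],[0.646,0.267,-0.311],[0.646,0.267,-0.311],[0.646,0.267,-0.311],[0.646,0.267,-0.311],[0.646,0.267,-0.311]], "jaw": [0.55,0.55,0.55,0.55,0.55,0.55]}}

```text
time: 46.87
tool_pos: [0.4676, 0.1546, 0.1405]
tool_rot: [-3.141, -0.135, 1.89]
contact_force: [-1.2, 1.1, -0.3]
opening: 0.0617
grip_force: 15.0
```

Emit:
{"fn": "apply_moves", "kwargs": {"delta_pos": [[0.124,-0.21,0.005],[0.124,-0.21,0.005],[0.124,-0.21,0.005],[0.124,-0.21,0.005],[0.124,-0.21,0.005],[0.124,-0.21,0.005]], "dr": [[0.647,0.149,-0.346],[0.647,0.149,-0.346],[0.647,0.149,-0.346],[0.647,0.149,-0.346],[0.647,0.149,-0.346],[0.647,0.149,-0.346]], "jaw": [0.55,0.55,0.55,0.55,0.55,0.55]}}

```text
time: 47.37
tool_pos: [0.517, 0.0713, 0.1424]
tool_rot: [-3.142, -0.467, 1.716]
contact_force: [-0.3, 0.7, -0.1]
opening: 0.062
grip_force: 15.0
```

```bash
python3 - <<'E'
from plan import *
s=telemetry.observe();print(s['tool_pos'].round(4),s['tool_rot'].round(3),s['qpos'].round(2),s['opening'])
show([((.588,0,.13),45,0),((.588,0,.034),45,0)])
E
```

```text
[0.517  0.0713 0.1424] [-3.142 -0.467  1.716] [-0.27  0.5   1.64  0.45  1.24 -0.61] 0.06204928791935525
(0.588, 0, 0.13) 45 dp [0.177, -0.145, -0.065] dr [0.635, 0.046, -0.288]
(0.588, 0, 0.034) 45 dp [0.0, 0.0, -0.24] dr [0.0, 0.0, 0.0]
```

Emit:
{"fn": "apply_moves", "kwargs": {"delta_pos": [[0.177,-0.145,-0.065],[0.177,-0.145,-0.065],[0.177,-0.145,-0.065],[0.177,-0.145,-0.065],[0.177,-0.145,-0.065],[0.177,-0.145,-0.065],[0.177,-0.145,-0.065],[0.177,-0.145,-0.065]], "dr": [[0.635,0.046,-0.288],[0.635,0.046,-0.288],[0.635,0.046,-0.288],[0.635,0.046,-0.288],[0.635,0.046,-0.288],[0.635,0.046,-0.288],[0.635,0.046,-0.288],[0.635,0.046,-0.288]], "jaw": [0.55,0.55,0.55,0.55,0.55,0.55,0.55,0.55]}}

```text
time: 48.03
tool_pos: [0.5883, 0.0135, 0.1186]
tool_rot: [3.138, -0.785, 1.573]
contact_force: [0.4, 0.2, -0.5]
opening: 0.0621
grip_force: 15.0
```

```bash
python3 - <<'E'
from plan import *
s=telemetry.observe();print(s['tool_pos'].round(4),s['tool_rot'].round(3),s['opening'])
show([((.588,0,.13),45,0),((.588,0,.036),45,0)])
# check the two placed cups did not get knocked: blue centroids in top view
E
```

```text
[0.5883 0.0135 0.1186] [ 3.138 -0.785  1.573] 0.06209728984683719
(0.588, 0, 0.13) 45 dp [-0.001, -0.0, -0.005] dr [0.002, 0.006, 0.001]
(0.588, 0, 0.036) 45 dp [0.0, 0.0, -0.235] dr [0.0, 0.0, 0.0]
```

Emit:
{"fn": "apply_moves", "kwargs": {"delta_pos": [[0,0,-0.06],[0,0,-0.12],[0,0,-0.18],[0,0,-0.23],[0,0,-0.24],[0,0,-0.24],[0,0,-0.24]], "dr": [[0,0,0],[0,0,0],[0,0,0],[0,0,0],[0,0,0],[0,0,0],[0,0,0]], "jaw": [0.55,0.55,0.55,0.55,0.55,0.55,0.55]}}

```text
time: 48.62
tool_pos: [0.5887, 0.012, 0.0221]
tool_rot: [3.139, -0.786, 1.57]
contact_force: [0.3, 0.8, -1.9]
opening: 0.0622
grip_force: 15.0
```

Emit:
{"fn": "apply_moves", "kwargs": {"delta_pos": [[0,0,0],[0,0,0],[0,0,0],[0,0,0],[0,0,0],[0,0,0],[0,0,0]], "dr": [[0,0,0],[0,0,0],[0,0,0],[0,0,0],[0,0,0],[0,0,0],[0,0,0]], "jaw": [1,1,1,1,1,1,1]}}

```text
time: 49.2
tool_pos: [0.5885, 0.0114, 0.0212]
tool_rot: [3.14, -0.787, 1.567]
contact_force: [0.2, -0.9, 0.2]
opening: 0.0918
grip_force: 0.0
```

Emit:
{"fn": "apply_moves", "kwargs": {"delta_pos": [[0,0,0.08],[0,0,0.16],[0,0,0.24],[0,0,0.35],[0,0,0.35],[0,0,0.35]], "dr": [[0,0,0],[0,0,0],[0,0,0],[0,0,0],[0,0,0],[0,0,0]], "jaw": [1,1,1,1,1,1]}}

```text
time: 49.7
tool_pos: [0.5896, 0.0109, 0.1636]
tool_rot: [3.133, -0.784, 1.573]
contact_force: [0.0, -1.5, -0.0]
opening: 0.0918
grip_force: 0.0
```

```bash
python3 - <<'E'
from plan import *
show([((.53,-.05,.25),20,8),((.46,-.15,.25),0,16),((.46,-.2,.24),0,25)])
E
```

```text
(0.53, -0.05, 0.25) 20 dp [-0.151, -0.136, 0.171] dr [-0.87, -0.046, 0.28]
(0.46, -0.15, 0.25) 0 dp [-0.173, -0.266, -0.003] dr [-0.683, -0.145, 0.276]
(0.46, -0.2, 0.24) 0 dp [0.0, -0.125, -0.025] dr [0.0, 0.0, 0.314]
```

Emit:
{"fn": "apply_moves", "kwargs": {"delta_pos": [[-0.15,-0.136,0.171],[-0.15,-0.136,0.171],[-0.15,-0.136,0.171],[-0.15,-0.136,0.171],[-0.15,-0.136,0.171],[-0.15,-0.136,0.171]], "dr": [[-0.87,-0.046,0.28],[-0.87,-0.046,0.28],[-0.87,-0.046,0.28],[-0.87,-0.046,0.28],[-0.87,-0.046,0.28],[-0.87,-0.046,0.28]], "jaw": [0.35,0.35,0.35,0.35,0.35,0.35]}}

```text
time: 50.2
tool_pos: [0.5281, -0.0418, 0.2287]
tool_rot: [-3.135, -0.354, 1.707]
contact_force: [-0.1, -0.4, -0.4]
opening: 0.0563
grip_force: 0.0
```

Emit:
{"fn": "apply_moves", "kwargs": {"delta_pos": [[-0.1,-0.266,0],[-0.1,-0.266,0],[-0.1,-0.266,0],[-0.1,-0.266,0],[-0.1,-0.266,0],[-0.1,-0.266,0]], "dr": [[-0.683,-0.145,0.276],[-0.683,-0.145,0.276],[-0.683,-0.145,0.276],[-0.683,-0.145,0.276],[-0.683,-0.145,0.276],[-0.683,-0.145,0.276]], "jaw": [0.35,0.35,0.35,0.35,0.35,0.35]}}

```text
time: 50.7
tool_pos: [0.4883, -0.1489, 0.2278]
tool_rot: [-3.136, -0.008, 1.844]
contact_force: [-0.8, 0.5, -0.2]
opening: 0.0321
grip_force: 0.0
```

Emit:
{"fn": "apply_moves", "kwargs": {"delta_pos": [[0.24,-0.42,-0.02],[0.24,-0.42,-0.02],[0.24,-0.42,-0.02],[0.24,-0.42,-0.02],[0.24,-0.42,-0.02],[0.24,-0.42,-0.02],[0.24,-0.42,-0.02]], "dr": [[0,0,0.314],[0,0,0.314],[0,0,0.314],[0,0,0.314],[0,0,0.314],[0,0,0.314],[0,0,0.314]], "jaw": [0.35,0.35,0.35,0.35,0.35,0.35,0.35]}}

```text
time: 51.28
tool_pos: [0.5846, -0.318, 0.2184]
tool_rot: [-3.137, -0.008, 2.001]
contact_force: [0.6, 0.5, -0.6]
opening: 0.0321
grip_force: 0.0
```

```bash
python3 - <<'E'
from plan import *
mt=eyes.camera_model('top');m=eyes.camera_model('wrist')
s=telemetry.observe();w=eyes.read_camera('wrist').copy();t=eyes.read_camera('top').copy();print(s['tool_pos'].round(4),s['tool_rot'].round(3),s['qpos'].round(2))
save('w12',w);save('t12',t)
C=np.zeros((600,800,3),np.uint8);C[:384,:512]=w;C[384:,:]=cv2.resize(t[160:240,160:340],(800,356))[40:256];save('c12',C)
# green tops in the wrist picture
h=cv2.cvtColor(w,cv2.COLOR_RGB2HSV);g=cv2.inRange(h,(40,60,30),(95,255,255))
n,l,st,c=cv2.connectedComponentsWithStats(g)
for i in range(1,n):
    if st[i,4]>25: print('green',c[i].round(1),st[i,4],plane(m,c[i],.072,s).round(4))
# cup rims in top: blue comps on the board
b=((t[...,2].astype(int)-t[...,0]>20)).astype(np.uint8);b[:165]=0;b[225:]=0;b[:,:165]=0;b[:,310:]=0
for k in cv2.findContours(cv2.morphologyEx(b,cv2.MORPH_CLOSE,np.ones((3,3))),0,2)[0]:
    if cv2.contourArea(k)>100:
        (u,v),r=cv2.minEnclosingCircle(k);M=cv2.moments(cv2.convexHull(k));q=[M['m10']/M['m00'],M['m01']/M['m00']]
        print('cup px',(u,v),r,q,plane(mt,[q],.06).round(4))
E
```

```text
[ 0.5846 -0.318   0.2184] [-3.137 -0.008  2.001] [-0.61  0.62  1.09 -0.    1.44 -1.04]
green [252.3 122.8] 56 [[ 0.555 -0.259  0.072]]
green [305.8 121.9] 58 [[ 0.6088 -0.2331  0.072 ]]
green [205.8 134.6] 52 [[ 0.5126 -0.2926  0.072 ]]
cup px (257.736328125, 190.40809631347656) 13.837055206298828 [257.61815336463224, 190.39342723004694] [[ 5.871e-01 -3.000e-04  6.000e-02]]
cup px (223.1923065185547, 189.5) 13.938788414001465 [223.20560172360726, 189.52262234533703] [[0.587  0.0849 0.06  ]]
cup px (189.48214721679688, 188.2142791748047) 13.56053352355957 [189.31961722488037, 188.27591706539073] [[0.588  0.1689 0.06  ]]
```

View pics/c12.png

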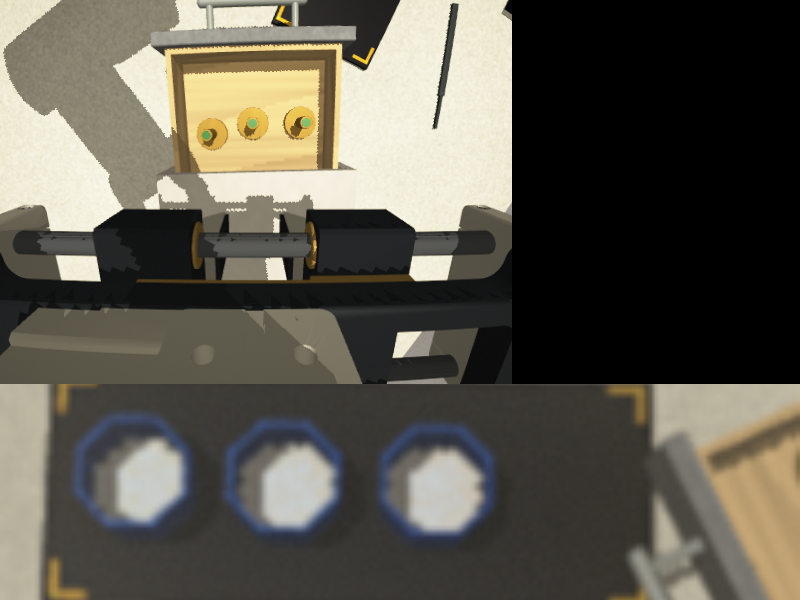

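The wrist view shows the three collimators upright with their green tops at (252,123), (306,122) and (206,135), agreeing with the top camera. All three cups stand mouth-up at x=0.587, y=0.000, 0.085 and 0.169.

```bash
cat > cp.py <<'E'
from plan import *
import sys
x,y,cx,cy=map(float,sys.argv[1:5]); th=24.6
z=.019
print('to coll');show([((x,y,.13+z),0,th),((x,y,.057+z),0,th)])
print('carry');show([((x+(cx-x)/2,y+(cy-y)/2,.15+z),0,12),((cx,cy,.15+z),0,0),((cx,cy,.050+z),0,0)],((x,y,.15+z),0,th))
E
python3 cp.py .554 -.259 .587 .085
```

```text
to coll
(0.554, -0.259, 0.149) 0 dp [-0.076, 0.143, -0.226] dr [-0.007, -0.013, -0.005]
(0.554, -0.259, 0.076) 0 dp [0.0, 0.0, -0.183] dr [0.0, 0.0, 0.0]
carry
(0.5705, -0.087, 0.16899999999999998) 0 dp [0.041, 0.43, 0.0] dr [0.0, 0.0, -0.44]
(0.587, 0.085, 0.16899999999999998) 0 dp [0.041, 0.43, 0.0] dr [-0.0, -0.0, -0.419]
(0.587, 0.085, 0.069) 0 dp [0.0, 0.0, -0.25] dr [0.0, 0.0, 0.0]
```

Emit:
{"fn": "apply_moves", "kwargs": {"delta_pos": [[-0.076,0.143,-0.1],[-0.076,0.143,-0.226],[-0.076,0.143,-0.226],[-0.076,0.143,-0.226],[-0.076,0.143,-0.226],[-0.076,0.143,-0.226]], "dr": [[-0.007,-0.013,-0.005],[-0.007,-0.013,-0.005],[-0.007,-0.013,-0.005],[-0.007,-0.013,-0.005],[-0.007,-0.013,-0.005],[-0.007,-0.013,-0.005]], "jaw": [0.35,0.35,0.35,0.35,0.35,0.35]}}

```text
time: 51.88
tool_pos: [0.5557, -0.2609, 0.1337]
tool_rot: [3.139, 0.007, 2.001]
contact_force: [-0.0, -0.3, 0.6]
opening: 0.0318
grip_force: 0.0
```

```bash
python3 cp.py .554 -.259 .587 .085 | head -3; python3 - <<'E'
from h import *
m=eyes.camera_model('wrist')
s=telemetry.observe();w=eyes.read_camera('wrist').copy()
h=cv2.cvtColor(w,cv2.COLOR_RGB2HSV);g=cv2.inRange(h,(40,60,30),(95,255,255))
n,l,st,c=cv2.connectedComponentsWithStats(g)
for i in range(1,n):
    if st[i,4]>25: print('green',c[i].round(1),st[i,4],plane(m,c[i],.072,s).round(4))
print(proj(m,np.array([[.554,-.259,.072],[.6077,-.233,.072]]),s)); save('w13',w)
E
```

```text
to coll
(0.554, -0.259, 0.149) 0 dp [-0.004, 0.005, -0.009] dr [0.01, 0.011, -0.001]
(0.554, -0.259, 0.076) 0 dp [0.0, 0.0, -0.183] dr [0.0, 0.0, 0.0]
green [323.1 196.3] 97 [[ 0.6086 -0.233   0.072 ]]
green [253.7 197.6] 94 [[ 0.5549 -0.2589  0.072 ]]
[[252.72724683 197.33408253]
 [322.18966906 195.80155844]]
```

Coll2 is confirmed at (0.5545,-0.259). I'll grasp it and carry it.

Emit:
{"fn": "apply_moves", "kwargs": {"delta_pos": [[-0.003,0.005,-0.06],[-0.003,0.005,-0.12],[-0.003,0.005,-0.18],[-0.003,0.005,-0.192],[-0.003,0.005,-0.192],[-0.003,0.005,-0.192]], "dr": [[0.01,0.011,0],[0.01,0.011,0],[0.01,0.011,0],[0.01,0.011,0],[0.01,0.011,0],[0.01,0.011,0]], "jaw": [0.35,0.35,0.35,0.35,0.35,0.35]}}

```text
time: 52.43
tool_pos: [0.5541, -0.2593, 0.0562]
tool_rot: [-3.141, -0.001, 2.0]
contact_force: [-0.1, 0.2, -0.1]
opening: 0.0325
grip_force: 0.0
```

Emit:
{"fn": "apply_moves", "kwargs": {"delta_pos": [[0,0,0],[0,0,0],[0,0,0],[0,0,0],[0,0,0],[0,0,0]], "dr": [[0,0,0],[0,0,0],[0,0,0],[0,0,0],[0,0,0],[0,0,0]], "jaw": [0.05,0.05,0.05,0.05,0.05,0.05], "force": 15}}

```text
time: 52.93
tool_pos: [0.5536, -0.2585, 0.0553]
tool_rot: [-3.141, -0.002, 2.0]
contact_force: [0.7, 0.5, 5.5]
opening: 0.0135
grip_force: 15.0
```

Emit:
{"fn": "apply_moves", "kwargs": {"delta_pos": [[0,0,0.06],[0,0,0.12],[0,0,0.18],[0,0,0.235],[0,0,0.235],[0,0,0.235]], "dr": [[0,0,0],[0,0,0],[0,0,0],[0,0,0],[0,0,0],[0,0,0]], "jaw": [0.05,0.05,0.05,0.05,0.05,0.05]}}

```text
time: 53.43
tool_pos: [0.5531, -0.2583, 0.1489]
tool_rot: [-3.14, -0.002, 2.0]
contact_force: [0.1, 0.1, -1.2]
opening: 0.0134
grip_force: 15.0
```

Emit:
{"fn": "apply_moves", "kwargs": {"delta_pos": [[0.01,0.09,0],[0.02,0.18,0],[0.03,0.27,0],[0.035,0.36,0],[0.041,0.43,0],[0.041,0.43,0],[0.041,0.43,0]], "dr": [[0,0,-0.44],[0,0,-0.44],[0,0,-0.44],[0,0,-0.44],[0,0,-0.44],[0,0,-0.44],[0,0,-0.44]], "jaw": [0.05,0.05,0.05,0.05,0.05,0.05,0.05]}}

```text
time: 54.02
tool_pos: [0.5684, -0.0845, 0.1466]
tool_rot: [-3.136, -0.005, 1.783]
contact_force: [-0.3, -0.6, -1.3]
opening: 0.0136
grip_force: 15.0
```

Emit:
{"fn": "apply_moves", "kwargs": {"delta_pos": [[0.01,0.09,0],[0.02,0.18,0],[0.03,0.27,0],[0.035,0.36,0],[0.041,0.43,0],[0.041,0.43,0],[0.041,0.43,0],[0.041,0.43,0]], "dr": [[0,0,-0.42],[0,0,-0.42],[0,0,-0.42],[0,0,-0.42],[0,0,-0.42],[0,0,-0.42],[0,0,-0.42],[0,0,-0.42]], "jaw": [0.05,0.05,0.05,0.05,0.05,0.05,0.05,0.05]}}

```text
time: 54.68
tool_pos: [0.5855, 0.0843, 0.1474]
tool_rot: [-3.138, -0.003, 1.569]
contact_force: [-0.1, 0.1, -0.3]
opening: 0.013
grip_force: 15.0
```

```bash
python3 - <<'E'
from plan import *
s=telemetry.observe();w=eyes.read_camera('wrist');v=eyes.read_camera('side').copy();print(s['tool_pos'],s['tool_rot'],s['opening'])
z=.019
show([((.587,.085,.12+z),0,0),((.587,.085,.050+z),0,0)])
C=np.zeros((384,800,3),np.uint8);C[:,:512]=w;C[:288,512:]=cv2.resize(v[130:274,180:324],(288,288));save('c14',C)
E
```

```text
[0.58554038 0.08429054 0.14738907] [-3.13771626e+00 -2.69185854e-03  1.56935510e+00] 0.013000947424883202
(0.587, 0.085, 0.13899999999999998) 0 dp [0.003, 0.003, -0.07] dr [-0.006, -0.006, 0.006]
(0.587, 0.085, 0.069) 0 dp [0.0, 0.0, -0.175] dr [0.0, 0.0, 0.0]
```

View pics/c14.png

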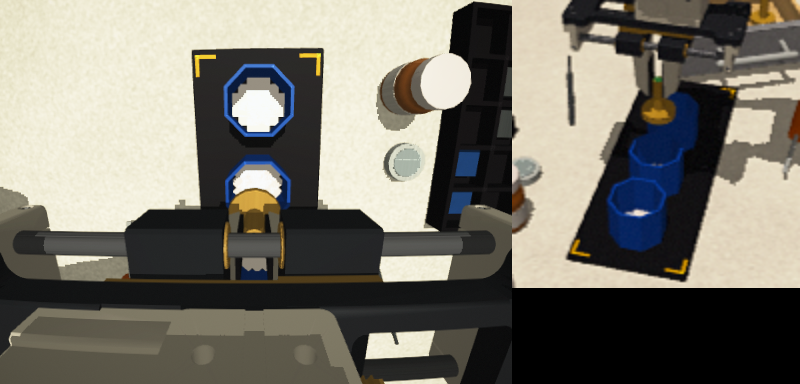

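The collimator hangs upright over the middle cup, with the cup centred about 2 mm to +x. I'll lower it.

Emit:
{"fn": "apply_moves", "kwargs": {"delta_pos": [[0.006,0.002,-0.05],[0.006,0.002,-0.1],[0.006,0.002,-0.15],[0.006,0.002,-0.18],[0.006,0.002,-0.18],[0.006,0.002,-0.18]], "dr": [[-0.006,-0.006,0],[-0.006,-0.006,0],[-0.006,-0.006,0],[-0.006,-0.006,0],[-0.006,-0.006,0],[-0.006,-0.006,0]], "jaw": [0.05,0.05,0.05,0.05,0.05,0.05]}}

```text
time: 55.28
tool_pos: [0.588, 0.0853, 0.076]
tool_rot: [-3.141, -0.0, 1.568]
contact_force: [1.1, -0.3, 0.4]
opening: 0.0134
grip_force: 15.0
```

Emit:
{"fn": "apply_moves", "kwargs": {"delta_pos": [[0,0,-0.03],[0,0,-0.06],[0,0,-0.07],[0,0,-0.07],[0,0,-0.07]], "dr": [[0,0,0],[0,0,0],[0,0,0],[0,0,0],[0,0,0]], "jaw": [0.05,0.05,0.05,0.05,0.05]}}

```text
time: 55.7
tool_pos: [0.5887, 0.0863, 0.0493]
tool_rot: [3.14, -0.0, 1.57]
contact_force: [0.3, -0.3, -0.3]
opening: 0.0135
grip_force: 15.0
```

```bash
python3 - <<'E'
from plan import *
s=telemetry.observe();print(s['tool_pos'],s['contact_force'],s['opening'])
E
```

```text
[0.58873915 0.0863098  0.04927966] [ 0.29033031 -0.27860521 -0.32695367] 0.013508834594962731
```

Emit:
{"fn": "apply_moves", "kwargs": {"delta_pos": [[-0.001,-0.002,-0.009],[-0.001,-0.002,-0.009],[-0.001,-0.002,-0.009]], "dr": [[0,0,0],[0,0,0],[0,0,0]], "jaw": [0.05,0.05,0.05]}}

```text
time: 55.95
tool_pos: [0.5879, 0.0857, 0.0451]
tool_rot: [3.14, -0.0, 1.57]
contact_force: [0.6, -0.0, -1.4]
opening: 0.0133
grip_force: 15.0
```

Emit:
{"fn": "apply_moves", "kwargs": {"delta_pos": [[0,0,0],[0,0,0],[0,0,0],[0,0,0]], "dr": [[0,0,0],[0,0,0],[0,0,0],[0,0,0]], "jaw": [0.185,0.185,0.185,0.185]}}

```text
time: 56.28
tool_pos: [0.5879, 0.0859, 0.045]
tool_rot: [3.14, -0.001, 1.57]
contact_force: [0.5, -0.1, -0.4]
opening: 0.0171
grip_force: 0.0
```

Emit:
{"fn": "apply_moves", "kwargs": {"delta_pos": [[0,0,0.03],[0,0,0.06],[0,0,0.12],[0,0,0.25],[0,0,0.35],[0,0,0.35],[0,0,0.35]], "dr": [[0,0,0],[0,0,0],[0,0,0],[0,0,0],[0,0,0],[0,0,0],[0,0,0]], "jaw": [0.185,0.185,0.185,0.185,0.185,0.35,0.35]}}

```text
time: 56.87
tool_pos: [0.5898, 0.0859, 0.1891]
tool_rot: [3.132, -0.001, 1.57]
contact_force: [0.2, -0.4, -0.8]
opening: 0.0262
grip_force: 0.0
```

```bash
python3 - <<'E'
from plan import *
z=.019;x,y=.6082,-.233
show([((.60,-.07,.17+z),0,12),((x,y,.13+z),0,24.6),((x,y,.056+z),0,24.6)])
t=eyes.read_camera('side'); save('s15',t)
E
```

```text
(0.6, -0.07, 0.189) 0 dp [0.025, -0.39, -0.048] dr [-0.003, 0.018, 0.42]
(0.6082, -0.233, 0.149) 0 dp [0.02, -0.408, -0.1] dr [0.0, 0.0, 0.44]
(0.6082, -0.233, 0.075) 0 dp [0.0, 0.0, -0.185] dr [0.0, 0.0, 0.0]
```

Emit:
{"fn": "apply_moves", "kwargs": {"delta_pos": [[0.01,-0.1,0],[0.02,-0.2,0],[0.025,-0.3,-0.02],[0.025,-0.39,-0.048],[0.025,-0.39,-0.048],[0.025,-0.39,-0.048]], "dr": [[0,0.018,0.42],[0,0.018,0.42],[0,0.018,0.42],[0,0.018,0.42],[0,0.018,0.42],[0,0.018,0.42]], "jaw": [0.35,0.35,0.35,0.35,0.35,0.35]}}

```text
time: 57.42
tool_pos: [0.5963, -0.0718, 0.1627]
tool_rot: [-3.129, -0.004, 1.776]
contact_force: [-0.3, 0.5, -0.5]
opening: 0.032
grip_force: 0.0
```

Emit:
{"fn": "apply_moves", "kwargs": {"delta_pos": [[0.005,-0.1,0],[0.01,-0.2,0],[0.015,-0.3,-0.05],[0.02,-0.408,-0.1],[0.02,-0.408,-0.1],[0.02,-0.408,-0.1],[0.02,-0.408,-0.1]], "dr": [[0,0,0.44],[0,0,0.44],[0,0,0.44],[0,0,0.44],[0,0,0.44],[0,0,0.44],[0,0,0.44]], "jaw": [0.35,0.35,0.35,0.35,0.35,0.35,0.35]}}

```text
time: 58.0
tool_pos: [0.6056, -0.2318, 0.1248]
tool_rot: [-3.133, -0.004, 2.0]
contact_force: [0.3, -0.0, -0.9]
opening: 0.0319
grip_force: 0.0
```

```bash
cat > chk.py <<'E'
from plan import *
import sys
m=eyes.camera_model('wrist');mt=eyes.camera_model('top')
s=telemetry.observe();w=eyes.read_camera('wrist').copy()
for im,mm,st_,a in ((w,m,s,20),(eyes.read_camera('top').copy(),mt,None,2)):
    h=cv2.cvtColor(im,cv2.COLOR_RGB2HSV);g=cv2.inRange(h,(40,60,30),(95,255,255))
    n,l,st,c=cv2.connectedComponentsWithStats(g)
    for i in range(1,n):
        if st[i,4]>a:
            P=plane(mm,c[i],.072,st_)[0]; Q=plane(mm,c[i],.060,st_)[0]
            if .48<P[0]<.66 and -.35<P[1]<.22: print('green',st[i,4],'z.072',P[:2].round(4),'z.060',Q[:2].round(4))
    if mm is mt: save(sys.argv[3],im)
x,y=map(float,sys.argv[1:3]);z=.019
print(s['tool_pos'].round(4),s['tool_rot'].round(3))
show([((x,y,.13+z),0,24.6),((x,y,.056+z),0,24.6)])
E
python3 chk.py .6082 -.233 t16
```

```text
green 110 z.072 [ 0.6089 -0.2329] z.060 [ 0.6106 -0.2363]
green 7 z.072 [0.5854 0.0848] z.060 [0.5876 0.0855]
[ 0.6056 -0.2318  0.1248] [-3.133 -0.004  2.   ]
(0.6082, -0.233, 0.149) 0 dp [0.005, -0.005, 0.01] dr [0.004, -0.015, -0.004]
(0.6082, -0.233, 0.075) 0 dp [0.0, 0.0, -0.185] dr [0.0, 0.0, 0.0]
```

The first collimator reads (0.588,0.0855), so it sits in the middle cup. Next is coll1.

Emit:
{"fn": "apply_moves", "kwargs": {"delta_pos": [[0.006,-0.004,-0.05],[0.006,-0.004,-0.1],[0.006,-0.004,-0.15],[0.006,-0.004,-0.173],[0.006,-0.004,-0.173],[0.006,-0.004,-0.173]], "dr": [[0.004,-0.015,0],[0.004,-0.015,0],[0.004,-0.015,0],[0.004,-0.015,0],[0.004,-0.015,0],[0.004,-0.015,0]], "jaw": [0.35,0.35,0.35,0.35,0.35,0.35]}}

```text
time: 58.6
tool_pos: [0.6082, -0.2339, 0.0569]
tool_rot: [-3.14, -0.001, 2.002]
contact_force: [-2.8, 0.1, -0.1]
opening: 0.0319
grip_force: 1.0
```

Emit:
{"fn": "apply_moves", "kwargs": {"delta_pos": [[0,0,0],[0,0,0],[0,0,0],[0,0,0],[0,0,0],[0,0,0]], "dr": [[0,0,0],[0,0,0],[0,0,0],[0,0,0],[0,0,0],[0,0,0]], "jaw": [0.05,0.05,0.05,0.05,0.05,0.05], "force": 15}}

```text
time: 59.1
tool_pos: [0.6089, -0.2352, 0.0574]
tool_rot: [3.141, 0.002, 2.0]
contact_force: [1.5, 2.1, 5.8]
opening: 0.0135
grip_force: 15.0
```

Emit:
{"fn": "apply_moves", "kwargs": {"delta_pos": [[0,0,0.06],[0,0,0.12],[0,0,0.18],[0,0,0.24],[0,0,0.24],[0,0,0.24]], "dr": [[0,0,0],[0,0,0],[0,0,0],[0,0,0],[0,0,0],[0,0,0]], "jaw": [0.05,0.05,0.05,0.05,0.05,0.05]}}

```text
time: 59.6
tool_pos: [0.6085, -0.2353, 0.1534]
tool_rot: [3.141, 0.002, 2.0]
contact_force: [0.1, 0.1, -1.6]
opening: 0.0134
grip_force: 15.0
```

Emit:
{"fn": "apply_moves", "kwargs": {"delta_pos": [[-0.005,0.09,0],[-0.01,0.18,0],[-0.015,0.27,0],[-0.02,0.36,0],[-0.025,0.43,0],[-0.025,0.5,0],[-0.025,0.5,0],[-0.025,0.5,0]], "dr": [[0,0,-0.44],[0,0,-0.44],[0,0,-0.44],[0,0,-0.44],[0,0,-0.44],[0,0,-0.44],[0,0,-0.44],[0,0,-0.44]], "jaw": [0.05,0.05,0.05,0.05,0.05,0.05,0.05,0.05]}}

```text
time: 60.27
tool_pos: [0.5971, -0.0335, 0.1506]
tool_rot: [-3.138, -0.001, 1.783]
contact_force: [0.3, -0.7, -0.3]
opening: 0.013
grip_force: 15.0
```

Emit:
{"fn": "apply_moves", "kwargs": {"delta_pos": [[-0.005,0.09,0],[-0.01,0.18,0],[-0.015,0.27,0],[-0.02,0.36,0],[-0.025,0.43,0],[-0.025,0.5,0],[-0.025,0.5,0],[-0.025,0.5,0]], "dr": [[0,0,-0.42],[0,0,-0.42],[0,0,-0.42],[0,0,-0.42],[0,0,-0.42],[0,0,-0.42],[0,0,-0.42],[0,0,-0.42]], "jaw": [0.05,0.05,0.05,0.05,0.05,0.05,0.05,0.05]}}

```text
time: 60.93
tool_pos: [0.5878, 0.165, 0.151]
tool_rot: [-3.139, 0.001, 1.572]
contact_force: [0.5, -0.5, -0.7]
opening: 0.0129
grip_force: 15.0
```

```bash
python3 - <<'E'
from plan import *
s=telemetry.observe();print(s['tool_pos'],s['tool_rot'],s['opening'])
z=.019
show([((.5885,.169,.12+z),0,0)]); t=eyes.read_camera('top'); mt=eyes.camera_model('top')
# cup rims seen so far
b=((t[...,2].astype(int)-t[...,0]>20)).astype(np.uint8);b[:165]=0;b[225:]=0;b[:,:165]=0;b[:,310:]=0
for k in cv2.findContours(cv2.morphologyEx(b,cv2.MORPH_CLOSE,np.ones((3,3))),0,2)[0]:
    if cv2.contourArea(k)>60:
        x,y,w,h=cv2.boundingRect(k);print((x,y,w,h),plane(mt,[[x+(w-1)/2,y+(h-1)/2]],.06).round(4))
save('t17',t)
E
```

```text
[0.58783897 0.16495379 0.15104116] [-3.13912605e+00  7.29174226e-04  1.57162409e+00] 0.012916099675607097
(0.5885, 0.169, 0.13899999999999998) 0 dp [0.002, 0.01, -0.078] dr [0.001, -0.005, -0.002]
```

```bash
cat > side.py <<'E'
from plan import *
import sys
ms=eyes.camera_model('side');v=eyes.read_camera('side').astype(int);save(sys.argv[1],v.astype(np.uint8))
b=((v[...,2]-v[...,0]>30)&(v[...,2]>1.6*v[...,0])).astype(np.uint8)
a=np.arange(8)*np.pi/4+np.pi/8
for y in (0,.085,.169):
    P=np.array([[.588+.0335*np.cos(t),y+.0335*np.sin(t),z] for t in a for z in (.006,.06)]);q=proj(ms,P)
    k=cv2.convexHull(q.astype(np.float32)).astype(np.int32);M=np.zeros_like(b);cv2.fillConvexPoly(M,k,1)
    big=cv2.dilate(M,np.ones((9,9)))
    x0,y0=q.min(0);x1,y1=q.max(0)
    rows=slice(int(y0+.45*(y1-y0)),int(y1)-2)
    c=np.where(b[rows].sum(0)>=3)[0];c=c[(c>x0-25)&(c<x1+25)]
    r=np.where((b*big).sum(1)>=3)[0]
    print(y,'pred',q.min(0).round(),q.max(0).round(),'blue cols',c.min() if len(c) else None,c.max() if len(c) else None,'rows',r.min(),r.max(),'fill',round((b*M).sum()/M.sum(),2))
E
python3 side.py s17
```

```text
0 pred [247. 175.] [273. 207.] blue cols 248 272 rows 180 211 fill 0.68
0.085 pred [238. 195.] [265. 230.] blue cols 229 265 rows 192 233 fill 0.67
0.169 pred [228. 218.] [257. 255.] blue cols 228 256 rows 215 255 fill 0.94
```

Emit:
{"fn": "apply_moves", "kwargs": {"delta_pos": [[0.001,0.01,-0.05],[0.001,0.01,-0.1],[0.001,0.01,-0.15],[0.001,0.01,-0.2],[0.001,0.01,-0.24],[0.001,0.01,-0.258],[0.001,0.01,-0.258],[0.001,0.01,-0.258]], "dr": [[0,-0.005,0],[0,-0.005,0],[0,-0.005,0],[0,-0.005,0],[0,-0.005,0],[0,-0.005,0],[0,-0.005,0],[0,-0.005,0]], "jaw": [0.05,0.05,0.05,0.05,0.05,0.05,0.05,0.05]}}

```text
time: 61.7
tool_pos: [0.5889, 0.1679, 0.0493]
tool_rot: [3.14, 0.0, 1.569]
contact_force: [0.5, 0.5, -1.7]
opening: 0.0136
grip_force: 15.0
```

Emit:
{"fn": "apply_moves", "kwargs": {"delta_pos": [[0,0,0],[0,0,0],[0,0,0],[0,0,0]], "dr": [[0,0,0],[0,0,0],[0,0,0],[0,0,0]], "jaw": [0.185,0.185,0.185,0.185]}}

```text
time: 62.03
tool_pos: [0.589, 0.1691, 0.0501]
tool_rot: [3.138, -0.0, 1.57]
contact_force: [-0.2, 0.2, 0.2]
opening: 0.0172
grip_force: 0.0
```

Emit:
{"fn": "apply_moves", "kwargs": {"delta_pos": [[0,0,0.03],[0,0,0.06],[0,0,0.12],[0,0,0.25],[0,0,0.35],[0,0,0.35],[0,0,0.35]], "dr": [[0,0,0],[0,0,0],[0,0,0],[0,0,0],[0,0,0],[0,0,0],[0,0,0]], "jaw": [0.185,0.185,0.185,0.185,0.185,0.35,0.35]}}

```text
time: 62.62
tool_pos: [0.5908, 0.1695, 0.1953]
tool_rot: [3.129, -0.002, 1.57]
contact_force: [0.3, 0.2, 0.1]
opening: 0.0257
grip_force: 0.0
```

```bash
python3 - <<'E'
from plan import *
z=.019;x,y=.512,-.2925
show([((.54,.04,.17+z),0,8),((.51,-.1,.17+z),0,16),((x,y,.13+z),0,24.6)])
E
```

```text
(0.54, 0.04, 0.189) 0 dp [-0.127, -0.324, -0.063] dr [-0.005, 0.024, 0.28]
(0.51, -0.1, 0.189) 0 dp [-0.075, -0.35, 0.0] dr [0.0, 0.0, 0.279]
(0.512, -0.2925, 0.149) 0 dp [0.005, -0.481, -0.1] dr [-0.0, 0.0, 0.3]
```

Emit:
{"fn": "apply_moves", "kwargs": {"delta_pos": [[-0.127,-0.324,-0.063],[-0.127,-0.324,-0.063],[-0.127,-0.324,-0.063],[-0.127,-0.324,-0.063],[-0.127,-0.324,-0.063],[-0.127,-0.324,-0.063]], "dr": [[-0.005,0.024,0.28],[-0.005,0.024,0.28],[-0.005,0.024,0.28],[-0.005,0.024,0.28],[-0.005,0.024,0.28],[-0.005,0.024,0.28]], "jaw": [0.35,0.35,0.35,0.35,0.35,0.35]}}

```text
time: 63.12
tool_pos: [0.5373, 0.0389, 0.1638]
tool_rot: [-3.131, 0.001, 1.708]
contact_force: [0.3, -0.5, -0.3]
opening: 0.0323
grip_force: 0.0
```

Emit:
{"fn": "apply_moves", "kwargs": {"delta_pos": [[-0.075,-0.35,0],[-0.075,-0.35,0],[-0.075,-0.35,0],[-0.075,-0.35,0],[-0.075,-0.35,0],[-0.075,-0.35,0]], "dr": [[0,0,0.28],[0,0,0.28],[0,0,0.28],[0,0,0.28],[0,0,0.28],[0,0,0.28]], "jaw": [0.35,0.35,0.35,0.35,0.35,0.35]}}

```text
time: 63.62
tool_pos: [0.5083, -0.1005, 0.164]
tool_rot: [-3.132, 0.001, 1.849]
contact_force: [0.1, 0.1, 0.5]
opening: 0.0318
grip_force: 0.0
```

Emit:
{"fn": "apply_moves", "kwargs": {"delta_pos": [[0.005,-0.481,-0.02],[0.005,-0.481,-0.02],[0.005,-0.481,-0.05],[0.005,-0.481,-0.07],[0.005,-0.481,-0.1],[0.005,-0.481,-0.1],[0.005,-0.481,-0.1],[0.005,-0.481,-0.1]], "dr": [[0,0,0.3],[0,0,0.3],[0,0,0.3],[0,0,0.3],[0,0,0.3],[0,0,0.3],[0,0,0.3],[0,0,0.3]], "jaw": [0.35,0.35,0.35,0.35,0.35,0.35,0.35,0.35]}}

```text
time: 64.28
tool_pos: [0.5107, -0.2911, 0.1239]
tool_rot: [-3.132, 0.001, 2.002]
contact_force: [0.3, 1.0, 0.0]
opening: 0.032
grip_force: 0.0
```

```bash
python3 chk.py .512 -.2925 t18; python3 side.py s18
```

```text
green 108 z.072 [ 0.5125 -0.2928] z.060 [ 0.5141 -0.2964]
green 6 z.072 [0.5868 0.1702] z.060 [0.589  0.1718]
green 7 z.072 [0.5854 0.0848] z.060 [0.5876 0.0855]
green 11 z.072 [ 0.5121 -0.2926] z.060 [ 0.5134 -0.2966]
[ 0.5107 -0.2911  0.1239] [-3.132e+00  1.000e-03  2.002e+00]
(0.512, -0.2925, 0.149) 0 dp [0.003, -0.004, 0.013] dr [0.012, -0.015, -0.005]
(0.512, -0.2925, 0.075) 0 dp [0.0, 0.0, -0.185] dr [0.0, 0.0, 0.0]
0 pred [247. 175.] [273. 207.] blue cols 239 272 rows 175 211 fill 0.96
0.085 pred [238. 195.] [265. 230.] blue cols 229 265 rows 191 233 fill 0.9
0.169 pred [228. 218.] [257. 255.] blue cols 228 256 rows 214 255 fill 0.88
```

Emit:
{"fn": "apply_moves", "kwargs": {"delta_pos": [[0.004,-0.004,-0.05],[0.004,-0.004,-0.1],[0.004,-0.004,-0.15],[0.004,-0.004,-0.171],[0.004,-0.004,-0.171],[0.004,-0.004,-0.171]], "dr": [[0.012,-0.015,-0.005],[0.012,-0.015,-0.005],[0.012,-0.015,-0.005],[0.012,-0.015,-0.005],[0.012,-0.015,-0.005],[0.012,-0.015,-0.005]], "jaw": [0.35,0.35,0.35,0.35,0.35,0.35]}}

```text
time: 64.93
tool_pos: [0.5123, -0.2933, 0.0558]
tool_rot: [3.141, -0.001, 1.999]
contact_force: [3.9, 2.3, -0.5]
opening: 0.0322
grip_force: 2.1
```

Emit:
{"fn": "apply_moves", "kwargs": {"delta_pos": [[0,0,0],[0,0,0],[0,0,0],[0,0,0],[0,0,0],[0,0,0]], "dr": [[0,0,0],[0,0,0],[0,0,0],[0,0,0],[0,0,0],[0,0,0]], "jaw": [0.05,0.05,0.05,0.05,0.05,0.05], "force": 15}}

```text
time: 65.43
tool_pos: [0.5115, -0.2948, 0.0561]
tool_rot: [-3.141, 0.0, 1.998]
contact_force: [0.4, -0.6, 3.6]
opening: 0.0134
grip_force: 15.0
```

Emit:
{"fn": "apply_moves", "kwargs": {"delta_pos": [[0,0,0.06],[0,0,0.12],[0,0,0.18],[0,0,0.24],[0,0,0.24],[0,0,0.24]], "dr": [[0,0,0],[0,0,0],[0,0,0],[0,0,0],[0,0,0],[0,0,0]], "jaw": [0.05,0.05,0.05,0.05,0.05,0.05]}}

```text
time: 65.93
tool_pos: [0.5116, -0.295, 0.1524]
tool_rot: [3.142, 0.001, 1.998]
contact_force: [0.0, -0.5, -2.1]
opening: 0.0132
grip_force: 15.0
```

Emit:
{"fn": "apply_moves", "kwargs": {"delta_pos": [[0.02,0.09,0],[0.04,0.18,0],[0.06,0.27,0],[0.094,0.366,0],[0.094,0.366,0],[0.094,0.366,0],[0.094,0.366,0]], "dr": [[0,0,-0.44],[0,0,-0.44],[0,0,-0.44],[0,0,-0.44],[0,0,-0.44],[0,0,-0.44],[0,0,-0.44]], "jaw": [0.05,0.05,0.05,0.05,0.05,0.05,0.05]}}

```text
time: 66.52
tool_pos: [0.5482, -0.1481, 0.1501]
tool_rot: [-3.138, -0.002, 1.779]
contact_force: [-0.5, -0.8, -2.1]
opening: 0.0129
grip_force: 15.0
```

Emit:
{"fn": "apply_moves", "kwargs": {"delta_pos": [[0.02,0.09,0],[0.04,0.18,0],[0.06,0.27,0],[0.094,0.366,0],[0.094,0.366,0],[0.094,0.366,0],[0.094,0.366,0]], "dr": [[0,0,-0.42],[0,0,-0.42],[0,0,-0.42],[0,0,-0.42],[0,0,-0.42],[0,0,-0.42],[0,0,-0.42]], "jaw": [0.05,0.05,0.05,0.05,0.05,0.05,0.05]}}

```text
time: 67.1
tool_pos: [0.5861, -0.0032, 0.1508]
tool_rot: [-3.139, -0.0, 1.567]
contact_force: [0.4, -0.7, -2.0]
opening: 0.0134
grip_force: 15.0
```

```bash
python3 - <<'E'
from plan import *
s=telemetry.observe();print(s['tool_pos'],s['opening']); show([((.588,0,.12+.019),0,0)])
E
python3 side.py s19
```

```text
[ 0.58610728 -0.00322231  0.15077546] 0.013364473717842095
(0.588, 0, 0.13899999999999998) 0 dp [0.005, 0.008, -0.077] dr [-0.001, -0.005, 0.008]
0 pred [247. 175.] [273. 207.] blue cols 239 272 rows 176 211 fill 0.95
0.085 pred [238. 195.] [265. 230.] blue cols 229 265 rows 191 233 fill 0.9
0.169 pred [228. 218.] [257. 255.] blue cols 228 256 rows 214 255 fill 0.89
```

Emit:
{"fn": "apply_moves", "kwargs": {"delta_pos": [[0.004,0.007,-0.05],[0.004,0.007,-0.1],[0.004,0.007,-0.15],[0.004,0.007,-0.2],[0.004,0.007,-0.24],[0.004,0.007,-0.262],[0.004,0.007,-0.262],[0.004,0.007,-0.262]], "dr": [[0,-0.005,0.008],[0,-0.005,0.008],[0,-0.005,0.008],[0,-0.005,0.008],[0,-0.005,0.008],[0,-0.005,0.008],[0,-0.005,0.008],[0,-0.005,0.008]], "jaw": [0.05,0.05,0.05,0.05,0.05,0.05,0.05,0.05]}}

```text
time: 67.82
tool_pos: [0.5882, -0.0002, 0.047]
tool_rot: [3.14, -0.001, 1.57]
contact_force: [0.9, -1.0, -0.1]
opening: 0.0134
grip_force: 15.0
```

Emit:
{"fn": "apply_moves", "kwargs": {"delta_pos": [[0,0,0],[0,0,0],[0,0,0],[0,0,0]], "dr": [[0,0,0],[0,0,0],[0,0,0],[0,0,0]], "jaw": [0.185,0.185,0.185,0.185]}}

```text
time: 68.15
tool_pos: [0.5886, 0.001, 0.0475]
tool_rot: [3.139, -0.001, 1.572]
contact_force: [0.9, -0.0, -0.4]
opening: 0.0173
grip_force: 0.0
```

Emit:
{"fn": "apply_moves", "kwargs": {"delta_pos": [[0,0,0.03],[0,0,0.06],[0,0,0.12],[0,0,0.25],[0,0,0.3],[0,0,0.3],[0,0,0.3]], "dr": [[0,0,0],[0,0,0],[0,0,0],[0,0,0],[0,0,0],[0,0,0],[0,0,0]], "jaw": [0.185,0.185,0.185,0.185,0.185,0.2,0.2]}}

```text
time: 68.73
tool_pos: [0.5892, 0.001, 0.1691]
tool_rot: [3.135, -0.0, 1.572]
contact_force: [-0.5, 0.9, -0.6]
opening: 0.0183
grip_force: 0.0
```

```bash
python3 - <<'E'
from plan import *
# over the handle: closing axis along the unit's x, tool yaw 24.6 deg -> th=-65.4
show([((.50,-.04,.2),0,-22),((.47,-.11,.2),0,-44),((.4978,-.1404,.18),0,-65)])
E
```

```text
(0.5, -0.04, 0.2) 0 dp [-0.223, -0.102, 0.03] dr [0.002, 0.013, -0.77]
(0.47, -0.11, 0.2) 0 dp [-0.075, -0.175, 0.0] dr [0.0, 0.0, -0.768]
(0.4978, -0.1404, 0.18) 0 dp [0.07, -0.076, -0.05] dr [0.0, 0.0, -0.733]
```

Emit:
{"fn": "apply_moves", "kwargs": {"delta_pos": [[-0.223,-0.102,0.03],[-0.223,-0.102,0.03],[-0.223,-0.102,0.03],[-0.223,-0.102,0.03],[-0.223,-0.102,0.03],[-0.223,-0.102,0.03]], "dr": [[0,0.013,-0.77],[0,0.013,-0.77],[0,0.013,-0.77],[0,0.013,-0.77],[0,0.013,-0.77],[0,0.013,-0.77]], "jaw": [0.24,0.24,0.24,0.24,0.24,0.24]}}

```text
time: 69.23
tool_pos: [0.4996, -0.0396, 0.1782]
tool_rot: [-3.137, 0.0, 1.189]
contact_force: [0.6, -0.1, 0.3]
opening: 0.0219
grip_force: 0.0
```

Emit:
{"fn": "apply_moves", "kwargs": {"delta_pos": [[-0.075,-0.175,0],[-0.075,-0.175,0],[-0.075,-0.175,0],[-0.075,-0.175,0],[-0.075,-0.175,0],[-0.075,-0.175,0]], "dr": [[0,0,-0.77],[0,0,-0.77],[0,0,-0.77],[0,0,-0.77],[0,0,-0.77],[0,0,-0.77]], "jaw": [0.24,0.24,0.24,0.24,0.24,0.24]}}

```text
time: 69.73
tool_pos: [0.4696, -0.109, 0.1783]
tool_rot: [-3.136, 0.0, 0.807]
contact_force: [0.9, 1.0, -1.2]
opening: 0.022
grip_force: 0.0
```

Emit:
{"fn": "apply_moves", "kwargs": {"delta_pos": [[0.07,-0.076,-0.05],[0.07,-0.076,-0.05],[0.07,-0.076,-0.05],[0.07,-0.076,-0.05],[0.07,-0.076,-0.05],[0.07,-0.076,-0.05]], "dr": [[0,0,-0.73],[0,0,-0.73],[0,0,-0.73],[0,0,-0.73],[0,0,-0.73],[0,0,-0.73]], "jaw": [0.24,0.24,0.24,0.24,0.24,0.24]}}

```text
time: 70.23
tool_pos: [0.4972, -0.1394, 0.1588]
tool_rot: [-3.137, 0.0, 0.443]
contact_force: [0.6, -0.1, -0.2]
opening: 0.0219
grip_force: 0.0
```

```bash
cat > chk2.py <<'E'
from plan import *
import sys
mt=eyes.camera_model('top');im=eyes.read_camera('top').copy();save(sys.argv[1],im)
h=cv2.cvtColor(im,cv2.COLOR_RGB2HSV);g=cv2.inRange(h,(40,60,30),(95,255,255))
n,l,st,c=cv2.connectedComponentsWithStats(g)
for i in range(1,n):
    P=plane(mt,c[i],.06)[0]
    if st[i,4]>1 and .52<P[0]<.66 and -.13<P[1]<.22: print('coll top',st[i,4],P[:2].round(4))
t=im.astype(int);b=((t[...,2]-t[...,0]>15)).astype(np.uint8);b[:165]=0;b[225:]=0;b[:,:165]=0;b[:,310:]=0
for k in cv2.findContours(cv2.morphologyEx(b,cv2.MORPH_CLOSE,np.ones((3,3))),0,2)[0]:
    if cv2.contourArea(k)>60: x,y,w,h=cv2.boundingRect(k);print('rim',(x,y,w,h),plane(mt,[[x+(w-1)/2,y+(h-1)/2]],.06)[0,:2].round(4))
E
python3 chk2.py t20; python3 side.py s20; python3 - <<'E'
from plan import *
s=telemetry.observe();print(s['tool_pos'].round(4),s['tool_rot'].round(3)); show([((.4978,-.1404,.18),0,-65.2)])
m=eyes.camera_model('wrist');w=eyes.read_camera('wrist').copy();save('w20',w)
hs=w[60:200,200:320].astype(int)
# bar: grey column profile on a few rows
for v in (120,140,160,180): print(v,w[v,235:285:2].max(1).tolist())
print(proj(m,np.array([[.4978,-.1404,.056],[.4978+.05,-.1404+.0236,.056]]),s))
E
```

```text
coll top 7 [0.5886 0.1715]
coll top 7 [0.5876 0.0855]
coll top 7 [0.588 0.003]
rim (245, 178, 27, 27) [ 0.5856 -0.0013]
rim (210, 177, 27, 27) [0.5858 0.0854]
rim (176, 175, 27, 27) [0.5887 0.1697]
0 pred [247. 175.] [273. 207.] blue cols 239 272 rows 175 211 fill 0.9
0.085 pred [238. 195.] [265. 230.] blue cols 229 265 rows 191 233 fill 0.9
0.169 pred [228. 218.] [257. 255.] blue cols 228 256 rows 214 255 fill 0.89
[ 0.497  -0.1397  0.159 ] [-3.137  0.     0.44 ]
(0.4978, -0.1404, 0.18) 0 dp [0.002, -0.002, 0.005] dr [-0.008, -0.004, -0.015]
120 [33, 33, 34, 33, 33, 33, 33, 33, 34, 33, 34, 34, 34, 35, 34, 34, 34, 34, 34, 35, 27, 241, 239, 240, 246]
140 [34, 35, 34, 41, 34, 34, 34, 141, 191, 218, 201, 175, 204, 210, 209, 209, 207, 206, 206, 205, 206, 203, 203, 202, 201]
160 [245, 242, 245, 246, 246, 245, 244, 200, 188, 211, 202, 180, 132, 214, 139, 140, 144, 141, 241, 245, 248, 246, 243, 238, 241]
180 [150, 150, 143, 142, 141, 143, 140, 131, 181, 206, 101, 99, 91, 129, 139, 137, 140, 136, 136, 138, 141, 142, 139, 139, 143]
[[255.08907158 188.50074092]
 [255.09301448 132.67744945]]
```

All three collimators stand in their cups, and the bar sits at column 254, right under the tool. I'll grip the handle and push the drawer home.

Emit:
{"fn": "apply_moves", "kwargs": {"delta_pos": [[0.001,-0.001,-0.1],[0.001,-0.001,-0.2],[0.001,-0.001,-0.3],[0.001,-0.001,-0.3],[0.001,-0.001,-0.3]], "dr": [[-0.008,0,-0.015],[-0.008,0,-0.015],[-0.008,0,-0.015],[-0.008,0,-0.015],[-0.008,0,-0.015]], "jaw": [0.24,0.24,0.24,0.24,0.24]}}

```text
time: 70.8
tool_pos: [0.4962, -0.14, 0.0379]
tool_rot: [-3.137, 0.005, 0.43]
contact_force: [0.8, -0.2, 1.0]
opening: 0.0224
grip_force: 0.0
```

Emit:
{"fn": "apply_moves", "kwargs": {"delta_pos": [[0,0,0],[0,0,0],[0,0,0],[0,0,0]], "dr": [[0,0,0],[0,0,0],[0,0,0],[0,0,0]], "jaw": [0.05,0.05,0.05,0.05], "force": 15}}

```text
time: 71.13
tool_pos: [0.499, -0.1412, 0.0414]
tool_rot: [3.139, -0.002, 0.43]
contact_force: [-0.4, 0.9, 7.7]
opening: 0.0104
grip_force: 15.0
```

Emit:
{"fn": "apply_moves", "kwargs": {"delta_pos": [[0.02,-0.043,0],[0.04,-0.087,0],[0.06,-0.13,0],[0.08,-0.174,0],[0.1,-0.217,0],[0.12,-0.26,0],[0.12,-0.26,0],[0.12,-0.26,0]], "dr": [[0,0,0],[0,0,0],[0,0,0],[0,0,0],[0,0,0],[0,0,0],[0,0,0],[0,0,0]], "jaw": [0.05,0.05,0.05,0.05,0.05,0.05,0.05,0.05]}}

```text
time: 71.8
tool_pos: [0.5499, -0.2458, 0.0414]
tool_rot: [3.136, -0.006, 0.428]
contact_force: [10.2, 4.7, 0.8]
opening: 0.0105
grip_force: 14.9
```

Emit:
{"fn": "apply_moves", "kwargs": {"delta_pos": [[0.02,-0.015,0],[0.027,-0.03,0],[0.034,-0.044,0],[0.036,-0.048,0],[0.036,-0.048,0]], "dr": [[0,0,0],[0,0,0],[0,0,0],[0,0,0],[0,0,0]], "jaw": [0.05,0.05,0.05,0.05,0.05]}}

```text
time: 72.22
tool_pos: [0.5574, -0.2599, 0.0406]
tool_rot: [-3.132, 0.004, 0.43]
contact_force: [-9.8, 14.5, 14.8]
opening: 0.0103
grip_force: 15.0
```

Emit:
{"fn": "apply_moves", "kwargs": {"delta_pos": [[0.002,-0.006,0],[0.002,-0.008,0],[0.002,-0.008,0],[0.002,-0.008,0]], "dr": [[0,0,0],[0,0,0],[0,0,0],[0,0,0]], "jaw": [0.05,0.05,0.05,0.05]}}

```text
time: 72.55
tool_pos: [0.5574, -0.26, 0.0405]
tool_rot: [-3.127, 0.005, 0.43]
contact_force: [-12.6, 25.0, 18.8]
opening: 0.0104
grip_force: 15.0
```

Emit:
{"fn": "apply_moves", "kwargs": {"delta_pos": [[-0.004,0.008,0],[-0.004,0.01,0],[-0.004,0.01,0]], "dr": [[0,0,0],[0,0,0],[0,0,0]], "jaw": [0.05,0.05,0.05]}}

```text
time: 72.8
tool_pos: [0.5574, -0.2599, 0.0406]
tool_rot: [-3.135, 0.003, 0.43]
contact_force: [-6.6, 10.8, 9.7]
opening: 0.0106
grip_force: 15.0
```

Emit:
{"fn": "apply_moves", "kwargs": {"delta_pos": [[0,0,0],[0,0,0],[0,0,0],[0,0,0.05],[0,0,0.15],[0,0,0.3],[0,0,0.4],[0,0,0.4]], "dr": [[0,0,0],[0,0,0],[0,0,0],[0,0,0],[0,0,0],[0,0,0],[0,0,0],[0,0,0]], "jaw": [0.24,0.24,0.24,0.24,0.24,0.24,0.24,0.24]}}

```text
time: 73.47
tool_pos: [0.561, -0.2646, 0.206]
tool_rot: [3.134, -0.004, 0.429]
contact_force: [-0.4, 1.0, 0.9]
opening: 0.0217
grip_force: 0.0
```

Emit:
{"fn": "apply_moves", "kwargs": {"delta_pos": [[-0.3,0.1,0.1],[-0.3,0.1,0.1],[-0.3,0.1,0.1],[-0.3,0.1,0.1],[-0.3,0.1,0.1],[-0.3,0.1,0.1]], "dr": [[0,0,0],[0,0,0],[0,0,0],[0,0,0],[0,0,0],[0,0,0]], "jaw": [0.24,0.24,0.24,0.24,0.24,0.24]}}

```text
time: 73.97
tool_pos: [0.4396, -0.2237, 0.2397]
tool_rot: [3.14, 0.0, 0.429]
contact_force: [0.6, -0.3, 0.2]
opening: 0.0218
grip_force: 0.0
```

```bash
python3 chk2.py t21; python3 side.py s21; python3 - <<'E'
from h import *
# drawer: bright steel bar between the handle ends, compared in the top view with the handle predicted for home
mt=eyes.camera_model('top');t=cv2.imread('pics/top'+'0.png').astype(int);n=cv2.imread('pics/t21.png').astype(int)
for P in ([.5574,-.26,.056],[.5974,-.2412,.056],[.5174,-.2788,.056]):
    u=proj(mt,np.array(P))[0]; v=int(round(u[1])); x=int(u[0]); print(u.round(1),n[v,x-8:x+20].max(1).tolist())
E
```

```text
coll top 6 [0.5886 0.171 ]
coll top 7 [0.5876 0.0855]
coll top 7 [0.588 0.003]
rim (245, 178, 26, 27) [ 0.5855 -0.    ]
rim (210, 177, 27, 27) [0.5858 0.0854]
rim (176, 175, 27, 27) [0.5887 0.1697]
0 pred [247. 175.] [273. 207.] blue cols 239 272 rows 175 211 fill 0.9
0.085 pred [238. 195.] [265. 230.] blue cols 229 265 rows 191 233 fill 0.9
0.169 pred [228. 218.] [257. 255.] blue cols 228 256 rows 214 255 fill 0.89
[360.5 204.9] [171, 171, 167, 142, 106, 96, 106, 127, 140, 133, 131, 155, 170, 173, 174, 161, 122, 85, 68, 69, 71, 71, 71, 69, 69, 69, 74, 93]
[352.8 189.1] [172, 169, 170, 174, 164, 133, 114, 128, 140, 133, 118, 134, 150, 133, 115, 106, 97, 84, 73, 70, 72, 69, 75, 72, 73, 71, 76, 100]
[368.2 220.9] [171, 170, 169, 148, 116, 94, 106, 126, 139, 132, 121, 119, 115, 106, 98, 98, 98, 79, 63, 63, 66, 67, 65, 67, 66, 64, 71, 93]
```

```bash
python3 -c "
from cell import job
print(job.hand_in())"
```

```text
the job is handed in; nothing more can be done
None
```

I handed the job in at about 74 s: by my last camera check, all three blue cups stood mouth-up on the board, each holding one upright collimator. The drawer was pushed back in until it stopped, 132 mm of its 134 mm travel. No judging verdict came back, and I didn't re-measure the other bench items at the end.

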